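Load the tacking fixture for a stepped hub

ROBOT

A 6-joint arm with a two-finger parallel gripper is mounted at the origin on the work surface. World frame = base frame: x ahead of the robot, y to its left, z up, the work surface at z = 0. Lengths are in mm, angles in rad, forces in N, time in s.
With the tool pointing down it reaches from about 375 to 900 mm from the base axis. Payload 3.1 kg.
Tool frame: the origin (TCP) lies midway between the tips of the shut fingers; the grasp point (between the pads) lies 19 mm behind it; z points along the fingers, y is the direction in which the jaws open and shut (so a half turn about z gives the same grasp; the last joint's range is limited). The gripper opens to 87 mm and grips with 3 to 60 N. Pads are 19 mm wide; open, the fingers measure 117 mm over their backs; the gripper's body (75 mm by 190 mm) begins 51 mm behind the grasp point.
Start: joints at [1.048, 0.527, 1.433, -0, 1.181, -0.178], TCP at [210.626, 588.416, 222.548] pointing down, gripper open.
Joint ranges: [-3.08, 3.08], [-0.75, 2.2], [0.22, 2.44], [-1.43, 4.57], [0, 2.65], [-2.85, 2.85]. Speed limits (rad/s): [2.79, 2.79, 3.14, 3.14, 3.14, 3.14].

INTERFACE

Orientations are given as a rotation vector (axis times angle).
In Python, from plant import sensors, optics, arm gives the robot as it stands. The module is installed in compiled form; this text tells all that it offers.
- The arm moves only by the shell command python3 -m inch 'ROWS' [FORCE]. ROWS is JSON, a list of rows, each a list of 3 entries, a list of its own where there are three numbers: the turn, a rotation vector about the tool's x, y, z in rad, then the shift along the tool's x, y, z in cm, then the finger opening in cm, from 0 to 8.7. A call has 1 to 12 rows; each row is the pose to reach, as a shift and turn from the pose commanded when the call began, along the tool's axes at that moment; what a row does not reach only later rows make up. A row lasts 1/8 s, in which the tool goes at most 62.5 mm and 10.7 degrees, less where a joint would pass 70% of its speed; a pose out of reach is approached as far as the arm can. A call with a gripper value outside its range is refused whole. The fingers move at their own pace and stop on an object; FORCE is the grip in N (left out, the last holds). Time passes only in rows, so rows that repeat a pose let the fingers close. It gives the time, the measured TCP pose, the force and the opening at its end, in the units of the state.
- sensors.state(): the state, without advancing time (a new reading comes with each control period).
- optics.snapshot(name): name is "side" or "top"; returns (picture, depth): 480x640x3 uint8, red, green, blue; 480x640 float32, mm along the optical axis (not along the pixel's ray), 0 where there is no reading.
- optics.camera_params(name): a dict with "vertical_fov" (degrees; the focal length in pixels is half the picture's height over the tangent of half this angle, whatever the lens; pixels are square), "cx", "cy" (the principal point, pixels), "rvec" (rotation vector, rad) and "tvec" (3), from world to camera coordinates, as OpenCV has them. Camera axes: x right, y down, z forward; pixel columns grow to the right and rows downward; lengths in mm; the calibration is good to about 2 mm. A picture is of the moment at which its call begins. camera_params takes no time and is no camera call.
- arm.job_done(): hands the job in, once; it reports no verdict.
The state is a dict: "clock": time; "joint_pos": joint angles; "joint_vel": joint speeds; "joint_torque": joint torques, N m; "position": TCP position; "ee_rot": TCP orientation; "ft_force": force on the tool from outside, world axes, zero at the start; "ft_torque": the same for the moment, N m; "finger_gap": opening from 0.0 (shut) to 1.0 (fully open).
Only numpy, scipy, OpenCV 4.12 (cv2) and the standard library are available. Lean on these libraries where they do the work, as an engineer would, in place of code of your own. Each camera call takes 0.05 s, during which the arm holds its last target.

TASK

Load the tacking fixture for a stepped hub: first slide the clamp head all the way back against its rear stop, then lower the drilled base plate over the centre post and both locating pins until it lies flush on the fixture, and thread every collar on the bench down the post, largest at the bottom and smallest on top, each fully home. When all are on, slide the clamp head fully forward against its front stop so that its pad stands over the stack, let go, and leave the hammer, can and electrodes alone.

Things in the scene. Friction and masses are not known exactly. Their poses are not given: they have to be found in the camera images.
- fixture: Fixed tacking fixture: grey steel base 120 mm (its x) by 370 mm (its y), 20 mm thick, origin centred under it, z up. Near its -y end stands the centre post (seat), with one round pin 46 mm from the post's axis on either side along y: 10 mm in diameter, 18 mm high above the base, tapered over the top 4 mm. On rails along its +y half slides the clamp head.
- seat (a point): The point on the base's top face (20 mm above the bench) on the axis of the centre post, 100 mm from the fixture's origin along its -y; axes as the fixture's. The post is 16 mm in diameter, 60 mm high above this point, tapered over its top 6 mm.
- head (a joint): Slide of the dark steel clamp head along the fixture's +y, m: 0 = against its front stop, its pad over the post; 0.13 = back against its rear stop, post clear. Friction about 4 N. Foot 84 x 60 mm; a 30 mm wide arm (top 112 mm above the bench) reaches 114 mm to -y from the knob's axis; under it a copper pad, 100 mm from the knob's axis, underside 86 mm above the bench.
- knob (a point): Centre of the black round knob on top of the clamp head's column, 144 mm above the bench: 32 mm in diameter, 35 mm high (its top 161 mm above the bench). Moves with the head; at joint value q it is at (0, q) in the fixture's x, y.
- plate: Loose drilled steel base plate, 64 mm (its x) by 120 mm (its y), 8 mm thick, about 0.42 kg, origin at its very centre (mid-thickness). Three holes along its y through it: one of 20 mm in the centre for the post, one of 12 mm at 46 mm to either side for the locating pins. Fits either way round and either face up.
- collar1: Loose plain steel collar (ring), 66 mm outside diameter, 20 mm bore, 10 mm high, about 240 g; origin at its centre, z along its axis. The largest. May be absent.
- collar2: Loose plain steel collar (ring), 57 mm outside diameter, 20 mm bore, 10 mm high, about 175 g; origin at its centre, z along its axis. Second largest. May be absent.
- collar3: Loose plain steel collar (ring), 48 mm outside diameter, 20 mm bore, 10 mm high, about 120 g; origin at its centre, z along its axis. Third. May be absent.
- collar4: Loose plain steel collar (ring), 39 mm outside diameter, 20 mm bore, 10 mm high, about 70 g; origin at its centre, z along its axis. Fourth. May be absent.
- collar5: Loose plain steel collar (ring), 30 mm outside diameter, 20 mm bore, 10 mm high, about 35 g; origin at its centre, z along its axis. The smallest. May be absent.
- hammer: Slag hammer lying on the bench, 260 mm long; not part of the job.
- can: White spray can, 60 mm in diameter, 160 mm high; not part of the job.
- electrodes: Bundle of welding electrodes lying on the bench, 300 mm long, 13 mm high; not part of the job.
There are look-alikes about, which are no part of the job. What is shaped like the plate but brown is not meant.

How it is judged (in metres and radians):
On the way, in this order (a step that is already met when the one before it is completed fails the run):
1. the clamp head is fully back against its rear stop (value of joint head above 0.125 m), for 0.2 s.
2. the base plate lies flush on the fixture, over post and pins (horizontal distance between plate and seat below 0.003 m and z of plate in the frame of seat between 0.002 and 0.006 m and angle between the z axis of plate and the z axis of fixture, either way round below 0.03 rad and angle between the y axis of plate and the y axis of fixture, either way round below 0.06 rad), for 0.2 s.
3. every collar present is on the post, fully home, largest at the bottom, while the head is still back (horizontal distance between each of collar1, collar2, collar3, collar4, collar5 and seat below 0.004 m and angle between the z axis of each of collar1, collar2, collar3, collar4, collar5 and the z axis of fixture, either way round below 0.06 rad and z of collar1 in the frame of seat between 0.0105 and 0.0155 m and ((angle between collar1's own z axis and vertical below 0.3 rad and z of collar2 in the frame of collar1 above 0.007 m) or (angle between collar1's own z axis and vertical above 2.8 rad and z of collar2 in the frame of collar1 below -0.007 m)) and ((angle between collar1's own z axis and vertical below 0.3 rad and z of collar3 in the frame of collar1 above 0.007 m) or (angle between collar1's own z axis and vertical above 2.8 rad and z of collar3 in the frame of collar1 below -0.007 m)) and ((angle between collar1's own z axis and vertical below 0.3 rad and z of collar4 in the frame of collar1 above 0.007 m) or (angle between collar1's own z axis and vertical above 2.8 rad and z of collar4 in the frame of collar1 below -0.007 m)) and ((angle between collar1's own z axis and vertical below 0.3 rad and z of collar5 in the frame of collar1 above 0.007 m) or (angle between collar1's own z axis and vertical above 2.8 rad and z of collar5 in the frame of collar1 below -0.007 m)) and (z of collar2 in the frame of seat between 0.0105 and 0.0155 m or z of collar2 in the frame of seat between 0.0205 and 0.0255 m) and ((angle between collar2's own z axis and vertical below 0.3 rad and z of collar3 in the frame of collar2 above 0.007 m) or (angle between collar2's own z axis and vertical above 2.8 rad and z of collar3 in the frame of collar2 below -0.007 m)) and ((angle between collar2's own z axis and vertical below 0.3 rad and z of collar4 in the frame of collar2 above 0.007 m) or (angle between collar2's own z axis and vertical above 2.8 rad and z of collar4 in the frame of collar2 below -0.007 m)) and ((angle between collar2's own z axis and vertical below 0.3 rad and z of collar5 in the frame of collar2 above 0.007 m) or (angle between collar2's own z axis and vertical above 2.8 rad and z of collar5 in the frame of collar2 below -0.007 m)) and (z of collar3 in the frame of seat between 0.0105 and 0.0155 m or z of collar3 in the frame of seat between 0.0205 and 0.0255 m or z of collar3 in the frame of seat between 0.0305 and 0.0355 m) and ((angle between collar3's own z axis and vertical below 0.3 rad and z of collar4 in the frame of collar3 above 0.007 m) or (angle between collar3's own z axis and vertical above 2.8 rad and z of collar4 in the frame of collar3 below -0.007 m)) and ((angle between collar3's own z axis and vertical below 0.3 rad and z of collar5 in the frame of collar3 above 0.007 m) or (angle between collar3's own z axis and vertical above 2.8 rad and z of collar5 in the frame of collar3 below -0.007 m)) and (z of collar4 in the frame of seat between 0.0105 and 0.0155 m or z of collar4 in the frame of seat between 0.0205 and 0.0255 m or z of collar4 in the frame of seat between 0.0305 and 0.0355 m or z of collar4 in the frame of seat between 0.0405 and 0.0455 m) and ((angle between collar4's own z axis and vertical below 0.3 rad and z of collar5 in the frame of collar4 above 0.007 m) or (angle between collar4's own z axis and vertical above 2.8 rad and z of collar5 in the frame of collar4 below -0.007 m)) and (z of collar5 in the frame of seat between 0.0105 and 0.0155 m or z of collar5 in the frame of seat between 0.0205 and 0.0255 m or z of collar5 in the frame of seat between 0.0305 and 0.0355 m or z of collar5 in the frame of seat between 0.0405 and 0.0455 m or z of collar5 in the frame of seat between 0.0505 and 0.0555 m) and value of joint head above 0.1 m), for 0.2 s.
At the end, for the whole second after the job is handed in: The clamp head is at its front stop (within 5 mm) and at rest; the plate is flush on the fixture (within 2 mm in height, 3 mm sideways); every collar present is on the post, resting on the plate or on the next larger one present (within 2.5 mm), sizes decreasing upwards; nothing is moving (all of step 2 and value of joint head below 0.005 m and velocity of joint head between -0.01 and 0.01 m/s and horizontal distance between each of collar1, collar2, collar3, collar4, collar5 and seat below 0.004 m and angle between the z axis of each of collar1, collar2, collar3, collar4, collar5 and the z axis of fixture, either way round below 0.06 rad and z of collar1 in the frame of seat between 0.0105 and 0.0155 m and ((angle between collar1's own z axis and vertical below 0.3 rad and z of collar2 in the frame of collar1 above 0.007 m) or (angle between collar1's own z axis and vertical above 2.8 rad and z of collar2 in the frame of collar1 below -0.007 m)) and ((angle between collar1's own z axis and vertical below 0.3 rad and z of collar3 in the frame of collar1 above 0.007 m) or (angle between collar1's own z axis and vertical above 2.8 rad and z of collar3 in the frame of collar1 below -0.007 m)) and ((angle between collar1's own z axis and vertical below 0.3 rad and z of collar4 in the frame of collar1 above 0.007 m) or (angle between collar1's own z axis and vertical above 2.8 rad and z of collar4 in the frame of collar1 below -0.007 m)) and ((angle between collar1's own z axis and vertical below 0.3 rad and z of collar5 in the frame of collar1 above 0.007 m) or (angle between collar1's own z axis and vertical above 2.8 rad and z of collar5 in the frame of collar1 below -0.007 m)) and (z of collar2 in the frame of seat between 0.0105 and 0.0155 m or z of collar2 in the frame of seat between 0.0205 and 0.0255 m) and ((angle between collar2's own z axis and vertical below 0.3 rad and z of collar3 in the frame of collar2 above 0.007 m) or (angle between collar2's own z axis and vertical above 2.8 rad and z of collar3 in the frame of collar2 below -0.007 m)) and ((angle between collar2's own z axis and vertical below 0.3 rad and z of collar4 in the frame of collar2 above 0.007 m) or (angle between collar2's own z axis and vertical above 2.8 rad and z of collar4 in the frame of collar2 below -0.007 m)) and ((angle between collar2's own z axis and vertical below 0.3 rad and z of collar5 in the frame of collar2 above 0.007 m) or (angle between collar2's own z axis and vertical above 2.8 rad and z of collar5 in the frame of collar2 below -0.007 m)) and (z of collar3 in the frame of seat between 0.0105 and 0.0155 m or z of collar3 in the frame of seat between 0.0205 and 0.0255 m or z of collar3 in the frame of seat between 0.0305 and 0.0355 m) and ((angle between collar3's own z axis and vertical below 0.3 rad and z of collar4 in the frame of collar3 above 0.007 m) or (angle between collar3's own z axis and vertical above 2.8 rad and z of collar4 in the frame of collar3 below -0.007 m)) and ((angle between collar3's own z axis and vertical below 0.3 rad and z of collar5 in the frame of collar3 above 0.007 m) or (angle between collar3's own z axis and vertical above 2.8 rad and z of collar5 in the frame of collar3 below -0.007 m)) and (z of collar4 in the frame of seat between 0.0105 and 0.0155 m or z of collar4 in the frame of seat between 0.0205 and 0.0255 m or z of collar4 in the frame of seat between 0.0305 and 0.0355 m or z of collar4 in the frame of seat between 0.0405 and 0.0455 m) and ((angle between collar4's own z axis and vertical below 0.3 rad and z of collar5 in the frame of collar4 above 0.007 m) or (angle between collar4's own z axis and vertical above 2.8 rad and z of collar5 in the frame of collar4 below -0.007 m)) and (z of collar5 in the frame of seat between 0.0105 and 0.0155 m or z of collar5 in the frame of seat between 0.0205 and 0.0255 m or z of collar5 in the frame of seat between 0.0305 and 0.0355 m or z of collar5 in the frame of seat between 0.0405 and 0.0455 m or z of collar5 in the frame of seat between 0.0505 and 0.0555 m) and linear speed of each of plate, collar1, collar2, collar3, collar4, collar5 below 0.02 m/s); the robot touches nothing.
It fails at once if the slag hammer was disturbed (moved more than 30 mm) (distance of hammer from where it was at the start of the episode above 0.03 m).
It fails at once if the spray can was disturbed (moved more than 30 mm) (distance of can from where it was at the start of the episode above 0.03 m).
It fails at once if the electrode bundle was disturbed (moved more than 30 mm) (distance of electrodes from where it was at the start of the episode above 0.03 m).
Of collar1, collar2, collar3, collar4, collar5 only 3 to 5 are there at a start; the rules pass over those that are not, and their reading is None.
At some moment in a run one of plate, collar1, collar2, collar3, collar4, collar5 may be knocked a few centimetres aside while the robot is not near it.
Once in a run the grip may slacken for a moment while it holds something.
It also fails if it takes over 210 s, if anything falls off the work surface, if the arm or the gripper's body presses on something with over 40 N, if the wrist force passes 120 N, or if a joint passes its speed limit or range.

## Working session

There is one attempt and no reset: what is moved stays moved. The work goes in short steps, Python scripts to look and compute and a shell command to move; the robot and the scene stay as the last step left them, time stands still between calls to the robot, and variables do not carry over. Pictures are saved under pics/ and viewed, and the job is handed in when it is done.

```bash
mkdir -p pics; ls
cat > h.py <<'E'
import numpy as np, cv2
from plant import sensors, optics, arm
def cam(n):
    p=optics.camera_params(n); f=240/np.tan(np.radians(p['vertical_fov'])/2)
    R=cv2.Rodrigues(np.array(p['rvec'],float))[0]; t=np.array(p['tvec'],float)
    return p,f,R,t
def snap(n,tag):
    im,d=optics.snapshot(n); cv2.imwrite(f'pics/{tag}.png',im[:,:,::-1]); np.savez(f'pics/{tag}.npz',im=im,d=d); return im,d
def px2w(n,u,v,z=None,d=None):
    p,f,R,t=cam(n); r=np.array([(u-p['cx'])/f,(v-p['cy'])/f,1.]); C=-R.T@t; w=R.T@r
    s=d if d is not None else (z-C[2])/w[2]
    return C+s*w
def w2px(n,P):
    p,f,R,t=cam(n); c=R@np.array(P,float)+t; return np.array([p['cx']+f*c[0]/c[2],p['cy']+f*c[1]/c[2]]),c[2]
def crop(tag,u0,v0,u1,v1,k,out):
    im=np.load(f'pics/{tag}.npz')['im'][v0:v1,u0:u1,::-1]; cv2.imwrite(f'pics/{out}.png',cv2.resize(im,None,fx=k,fy=k,interpolation=cv2.INTER_CUBIC))
def st():
    s=sensors.state(); R=cv2.Rodrigues(np.array(s['ee_rot'],float))[0]
    return s,R
E
python3 - <<'E'
from h import *
for n in ('top','side'):
    print(optics.camera_params(n)); p,f,R,t=cam(n); print(n,f,-R.T@t); snap(n,n+'0')
s,R=st(); print(s); print(R.round(3))
E
```

```text
pics
{'vertical_fov': 43.12476886862366, 'cx': 320.7993196900377, 'cy': 242.37736009961384, 'rvec': array([ 2.13854778, -2.18799113,  0.10487992]), 'tvec': array([ -46.90860635,  494.11060631, 1725.35375686])}
top 607.3354340156349 [ 308.8700917   -70.65823718 1767.14401646]
{'vertical_fov': 55.2054622880235, 'cx': 312.62315920508973, 'cy': 232.13434577484722, 'rvec': array([ 2.28500185, -0.45650653,  0.18269969]), 'tvec': array([-482.36321867,  156.42732593, 1026.29665001])}
side 459.024364773493 [ 210.76972148 -780.94886025  810.01456717]
{'clock': 0.1, 'joint_pos': array([ 1.04849803e+00,  5.28357707e-01,  1.43374453e+00,  2.18475709e-05,
        1.18139025e+00, -1.78486668e-01]), 'joint_vel': array([-3.78282971e-04, -2.45515322e-03, -4.28804338e-03,  5.68438581e-04,
        8.85648027e-05,  5.46244850e-04]), 'joint_torque': array([ 1.92675834e-04, -4.40987062e+01, -1.77151662e+01,  6.35313825e-02,
        5.33674587e-02, -2.00967861e-05]), 'position': array([210.30874478, 587.87565731, 221.68842772]), 'ee_rot': array([-5.37299888e-01, -3.09462261e+00,  2.79144209e-03]), 'ft_force': array([-0.50044771,  0.76474392, -0.83497347]), 'ft_torque': array([ 0.03080969, -0.03314981, -0.05173682]), 'finger_gap': 0.9995715771279127}
[[-0.941  0.337 -0.001]
 [ 0.337  0.941 -0.002]
 [ 0.    -0.002 -1.   ]]
```

View pics/top0.png

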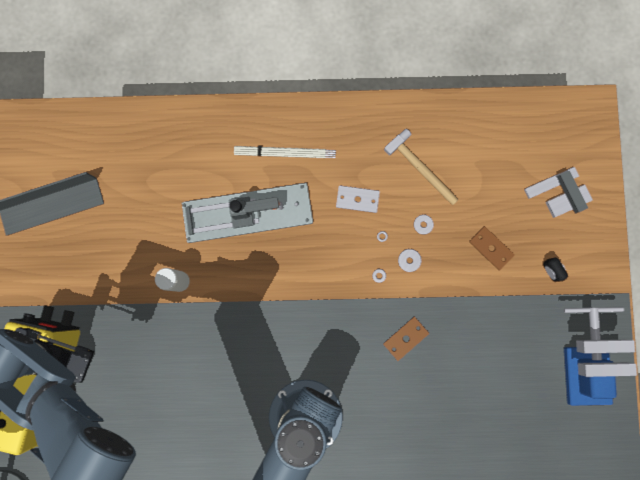

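View pics/side0.png

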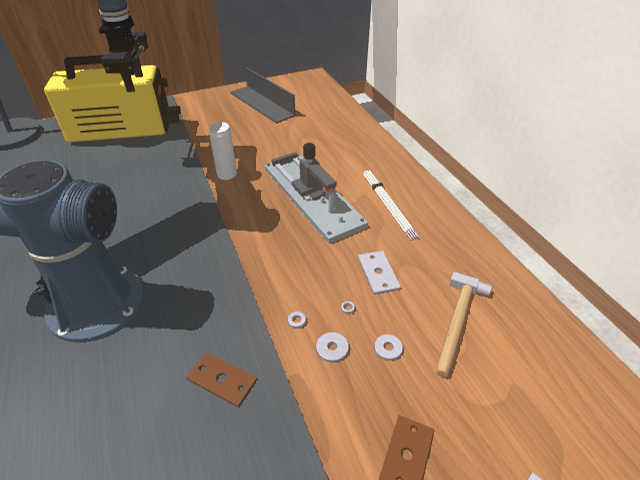

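Run:
```python
from h import *
crop('top0',330,170,480,300,5,'c1'); crop('top0',170,165,330,265,5,'c2')
```

```text
(no output)
```

View pics/c1.png

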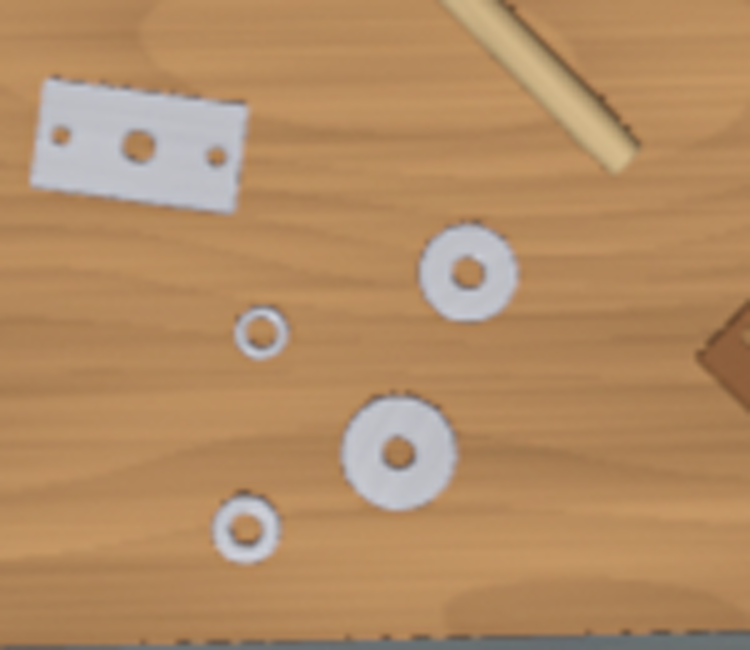

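View pics/c2.png

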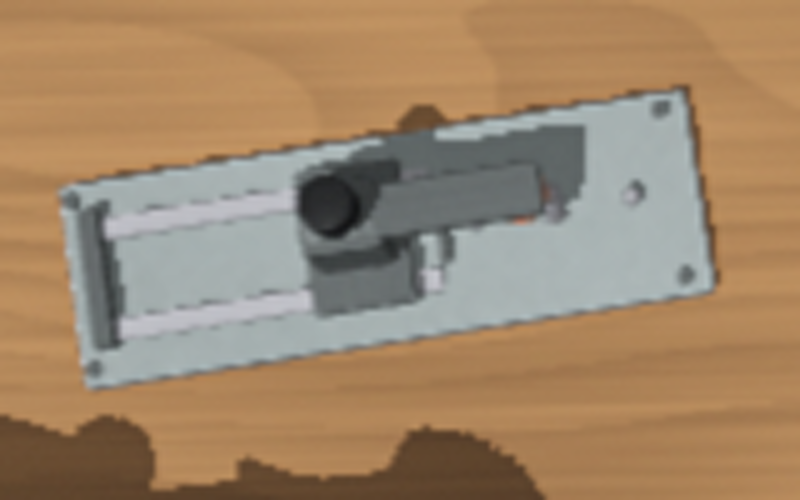

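```bash
cat > m.py <<'E'
from h import *
def c(u,v,u0,v0,k): return ((u+.5)/k+u0-.5,(v+.5)/k+v0-.5)
E
python3 - <<'E'
from m import *
P=[px2w('top',*c(u,v,170,165,5),z=20) for u,v in [(63,187),(687,88),(717,290),(90,389)]]
P=np.array(P); print(P.round(1)); ctr=P.mean(0); 
for i in range(4): print(np.linalg.norm(P[i]-P[(i+1)%4]))
ydir=((P[0]+P[3])-(P[1]+P[2]))[:2]; ydir/=np.linalg.norm(ydir); xdir=np.array([ydir[1],-ydir[0]])
print('fix',ctr,'yaw deg',np.degrees(np.arctan2(xdir[1],xdir[0])))
seat=ctr[:2]-100*ydir; print('seat',seat)
print('pin seen',px2w('top',*c(632,192,170,165,5),z=38),'pred',seat-46*ydir)
k=px2w('top',*c(330,205,170,165,5),z=161); print('knob',k, ((k[:2]-ctr[:2])@xdir,(k[:2]-ctr[:2])@ydir))
def q(u,v,z): return px2w('top',*c(u,v,330,170,5),z=z)
for nm,l,r,t,b in [('c57',418,518,222,322),('c66',341,457,394,510),('c30',235,289,306,360),('c39',212,281,492,563)]:
    print(nm,q((l+r)/2,(t+b)/2,10).round(1), np.linalg.norm(q(l,t,10)-q(r,t,10)).round(1),np.linalg.norm(q(l,t,10)-q(l,b,10)).round(1))
A=q(61,135,8);B=q(138.5,147,8);D=q(217,156,8); print('plate',A.round(1),B.round(1),D.round(1),np.linalg.norm(A-D))
v=(A-D)[:2]; print('plate yaw of y', np.degrees(np.arctan2(v[1],v[0]))-90)
E
```

```text
[[621.5 343.8  20. ]
 [671.4 -21.8  20. ]
 [551.8 -36.8  20. ]
 [502.5 327.9  20. ]]
368.9257379056464
120.52715612946257
368.01591929553564
120.06739432606399
fix [586.77001105 153.27912628  20.        ] yaw deg 7.733444639854228
seat [600.22647289  54.18864422]
pin seen [607.44836952  10.67385805  38.        ] pred [606.41644533   8.60702247]
knob [583.03961901 166.91813668 161.        ] (np.float64(-1.8611352267303003), np.float64(14.016939936963588))
c57 [ 541.4 -357.6   10. ] 58.3 58.8
c66 [ 437.3 -313.5   10. ] 67.2 67.4
c30 [ 508.5 -236.5   10. ] 31.4 31.6
c39 [ 395.6 -223.8   10. ] 39.9 41.0
plate [ 628.4 -122.7    8. ] [ 620.2 -168.     8. ] [ 613.7 -213.8    8. ] 92.25963012370019
plate yaw of y -9.154296231965063
```

```bash
cat >> h.py <<'E'
from scipy.spatial.transform import Rotation as Ro
def go(x,y,z,yaw):
    "yaw deg = world angle of tool y axis; picks nearest half turn wrt j1"
    s,R=st(); p=np.array(s['position'])
    j1=np.degrees(np.arctan2(y,x)); 
    while yaw-j1>95: yaw-=180
    while yaw-j1<-95: yaw+=180
    a=np.radians(yaw); Y=np.array([np.cos(a),np.sin(a),0]); Z=np.array([0,0,-1.]); X=np.cross(Y,Z)
    T=np.stack([X,Y,Z],1); tr=Ro.from_matrix(R.T@T).as_rotvec(); d=R.T@(np.array([x,y,z])-p)
    n=max(np.linalg.norm(d)/62.5,np.degrees(np.linalg.norm(tr))/10.7)
    print('turn',tr.round(3).tolist(),'shift cm',(d/10).round(2).tolist(),'rows>=',round(n,1),'yaw',yaw)
def show():
    s,R=st(); print('t',round(s['clock'],2),'p',np.array(s['position']).round(1),'yaw',round(float(np.degrees(np.arctan2(R[1,1],R[0,1]))),2),'tilt',R[:,2].round(4),'f',np.array(s['ft_force']).round(1),'m',np.array(s['ft_torque']).round(2),'gap',round(s['finger_gap']*87,1),'j',np.array(s['joint_pos']).round(2))
E
python3 -c "
from h import *
go(584,166,215,97.7)"
```

```text
turn [-0.002, -0.001, -0.478] shift cm [-49.4, -27.12, 0.7] rows>= 9.0 yaw 97.7
```

```bash
python3 -m inch '[[[0,0,-0.478],[-49.4,-27.1,0.7],6],[[0,0,-0.478],[-49.4,-27.1,0.7],6],[[0,0,-0.478],[-49.4,-27.1,0.7],6],[[0,0,-0.478],[-49.4,-27.1,0.7],6],[[0,0,-0.478],[-49.4,-27.1,0.7],6],[[0,0,-0.478],[-49.4,-27.1,0.7],6],[[0,0,-0.478],[-49.4,-27.1,0.7],6],[[0,0,-0.478],[-49.4,-27.1,0.7],6],[[0,0,-0.478],[-49.4,-27.1,0.7],6],[[0,0,-0.478],[-49.4,-27.1,0.7],6],[[0,0,-0.478],[-49.4,-27.1,0.7],6],[[0,0,-0.478],[-49.4,-27.1,0.7],6]]'; python3 -c "
from h import *
show(); go(584,166,132,97.7)
snap('side','s1')"
```

```text
clock: 1.6
position: [582.8, 168.1, 215.3]
ee_rot: [0.213, -3.133, -0.001]
ft_force: [-0.1, 0.2, -0.1]
finger_gap: 0.687
t 1.6 p [582.8 168.1 215.3] yaw 97.78 tilt [-1.8e-03  3.0e-04 -1.0e+00] f [-0.1  0.2 -0.1] m [ 0.02 -0.03 -0.06] gap 59.7 j [ 0.1   0.51  1.49  0.    1.14 -1.61]
turn [0.001, -0.002, 0.001] shift cm [-0.1, -0.22, 8.33] rows>= 1.3 yaw 97.7
```

View pics/s1.png

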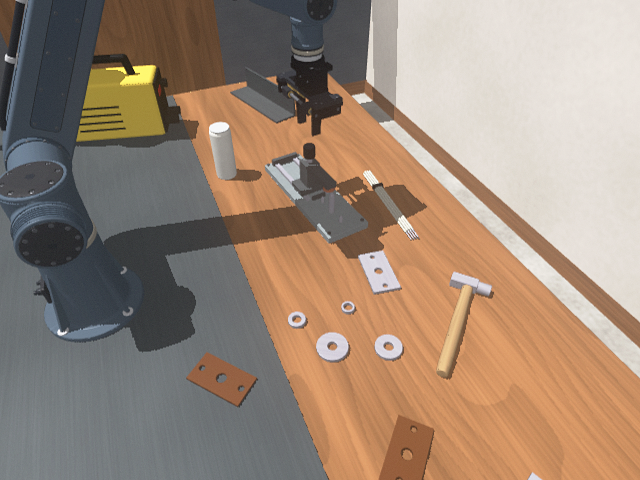

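```bash
python3 -m inch '[[[0,0,0],[-0.1,-0.2,3],6],[[0,0,0],[-0.1,-0.2,6],6],[[0,0,0],[-0.1,-0.2,8.3],6],[[0,0,0],[-0.1,-0.2,8.3],6],[[0,0,0],[-0.1,-0.2,8.3],2.8],[[0,0,0],[-0.1,-0.2,8.3],2.8],[[0,0,0],[-0.1,-0.2,8.3],2.8],[[0,0,0],[-0.1,-0.2,8.3],2.8],[[0,0,0],[-0.1,-0.2,8.3],2.8]]' 20; python3 -c "
from h import *
show()"
```

```text
clock: 2.78
position: [586.3, 165.4, 133.7]
ee_rot: [-0.21, 3.132, 0.001]
ft_force: [-1.0, 4.0, 6.8]
finger_gap: 0.364
t 2.77 p [586.3 165.4 133.7] yaw 97.68 tilt [ 2.1e-03  9.0e-04 -1.0e+00] f [-1.   4.   6.8] m [0.77 0.16 0.03] gap 31.6 j [ 0.09  0.62  1.56  0.    0.97 -1.61]
```

```bash
python3 -m inch '[[[0,0,0],[0,1,0],2.8],[[0,0,0],[0,3,0],2.8],[[0,0,0],[0,5,0],2.8],[[0,0,0],[0,7,0],2.8],[[0,0,0],[0,9,0],2.8],[[0,0,0],[0,10.5,0],2.8],[[0,0,0],[0,11.2,0],2.8],[[0,0,0],[0,11.5,0],2.8]]'; python3 -c "
from h import *
for i in range(5): show();snap('top','t1')"
```

```text
clock: 3.78
position: [571.3, 277.0, 133.7]
ee_rot: [-0.212, 3.132, -0.006]
ft_force: [-0.4, -3.4, 6.1]
finger_gap: 0.359
t 3.77 p [571.3 277.  133.7] yaw 97.75 tilt [ 0.0022 -0.0039 -1.    ] f [-0.4 -3.4  6.1] m [-0.51  0.14 -0.03] gap 31.3 j [ 0.28  0.65  1.49 -0.01  1.01 -1.43]
t 3.83 p [571.2 277.3 133.7] yaw 97.74 tilt [ 0.0021 -0.0034 -1.    ] f [-1.4 -3.1  6.9] m [-0.22  0.13 -0.01] gap 31.4 j [ 0.28  0.65  1.49 -0.    1.01 -1.43]
t 3.88 p [571.3 277.3 133.7] yaw 97.73 tilt [ 0.002 -0.003 -1.   ] f [-1.2 -2.2  5.4] m [-0.22  0.11 -0.04] gap 31.7 j [ 0.28  0.65  1.49 -0.    1.01 -1.43]
t 3.92 p [571.2 277.3 133.7] yaw 97.72 tilt [ 0.002  -0.0028 -1.    ] f [-1.3 -2.   6.2] m [-0.13  0.17 -0.02] gap 31.3 j [ 0.28  0.65  1.49 -0.    1.01 -1.43]
t 3.98 p [571.3 277.3 133.7] yaw 97.72 tilt [ 0.002  -0.0026 -1.    ] f [-0.6 -2.6  6.3] m [-0.14  0.15  0.  ] gap 31.3 j [ 0.28  0.65  1.49 -0.    1.01 -1.43]
```

```bash
python3 -m inch '[[[0,0,0],[0,0.2,0],2.8],[[0,0,0],[0,0.4,0],2.8],[[0,0,0],[0,0.4,0],2.8]]'; python3 -m inch '[[[0,0,0],[0,0.2,0],2.8],[[0,0,0],[0,0.4,0],2.8],[[0,0,0],[0,0.4,0],2.8]]';  python3 -c "
from h import *
show()"
```

```text
clock: 4.4
position: [570.8, 280.7, 133.7]
ee_rot: [-0.211, 3.133, -0.006]
ft_force: [-1.7, -3.6, 6.4]
finger_gap: 0.36
clock: 4.78
position: [570.3, 284.6, 133.7]
ee_rot: [-0.211, 3.133, -0.006]
ft_force: [-0.5, -2.9, 5.5]
finger_gap: 0.361
t 4.78 p [570.3 284.6 133.7] yaw 97.72 tilt [ 0.002  -0.0035 -1.    ] f [-0.5 -2.9  5.5] m [-0.34  0.11 -0.  ] gap 31.4 j [ 0.29  0.65  1.48 -0.    1.01 -1.41]
```

```bash
python3 -m inch '[[[0,0,0],[0,0.2,0],2.8],[[0,0,0],[0,0.4,0],2.8],[[0,0,0],[0,0.4,0],2.8]]'; python3 -m inch '[[[0,0,0],[0,0.2,0],2.8],[[0,0,0],[0,0.4,0],2.8],[[0,0,0],[0,0.4,0],2.8]]';  python3 -c "
from h import *
show()"
```

```text
clock: 5.15
position: [569.7, 288.6, 133.7]
ee_rot: [-0.211, 3.133, -0.006]
ft_force: [-0.9, -3.1, 5.9]
finger_gap: 0.363
clock: 5.52
position: [569.7, 288.7, 133.6]
ee_rot: [-0.213, 3.133, -0.017]
ft_force: [-0.2, -12.7, 7.2]
finger_gap: 0.356
t 5.53 p [569.7 288.7 133.6] yaw 97.79 tilt [ 0.0017 -0.0106 -0.9999] f [ -0.2 -12.7   7.2] m [-1.93 -0.12 -0.03] gap 31.0 j [ 0.3   0.65  1.47 -0.01  1.02 -1.4 ]
```

```bash
python3 -m inch '[[[0,0,0],[0,-0.4,0],2.8],[[0,0,0],[0,-0.4,0],5],[[0,0,0],[0,-0.4,0],6],[[0,0,0],[0,-0.4,0],6],[[0,0,0],[0,-0.4,-4],6],[[0,0,0],[0,-0.4,-9],6],[[0,0,0],[15,-0.4,-12],8.7],[[0,0,0],[20,-0.4,-14],8.7],[[0,0,0],[20,-0.4,-14],8.7],[[0,0,0],[20,-0.4,-14],8.7],[[0,0,0],[20,-0.4,-14],8.7]]'; python3 -c "
from h import *
show(); snap('top','t2'); snap('side','s2')
crop('top',170,165,330,265,5,'c3') if 0 else crop('t2',170,165,330,265,5,'c3')
crop('s2',250,130,390,250,5,'c4')"
```

```text
clock: 6.9
position: [370.3, 264.3, 273.2]
ee_rot: [-0.212, 3.132, 0.0]
ft_force: [1.4, -0.6, 0.2]
finger_gap: 0.994
t 6.9 p [370.3 264.3 273.2] yaw 97.76 tilt [ 2.e-03  4.e-04 -1.e+00] f [ 1.4 -0.6  0.2] m [0.04 0.02 0.03] gap 86.5 j [ 0.37  0.23  1.78 -0.    1.13 -1.33]
```

View pics/c3.png

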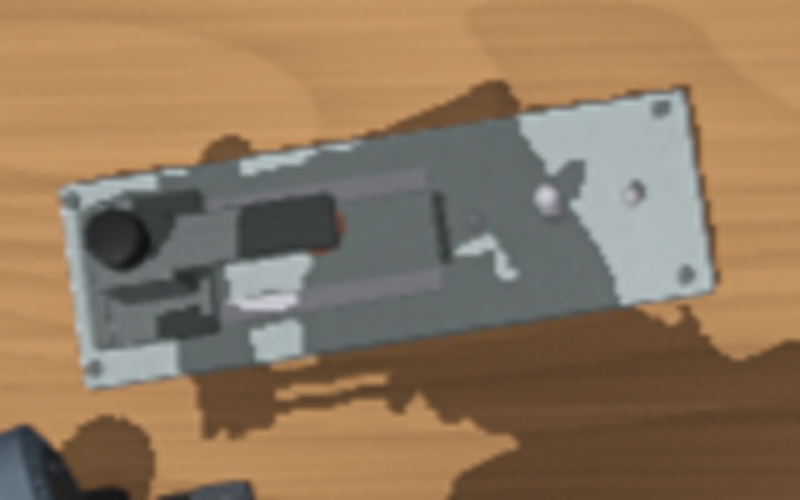

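View pics/c4.png

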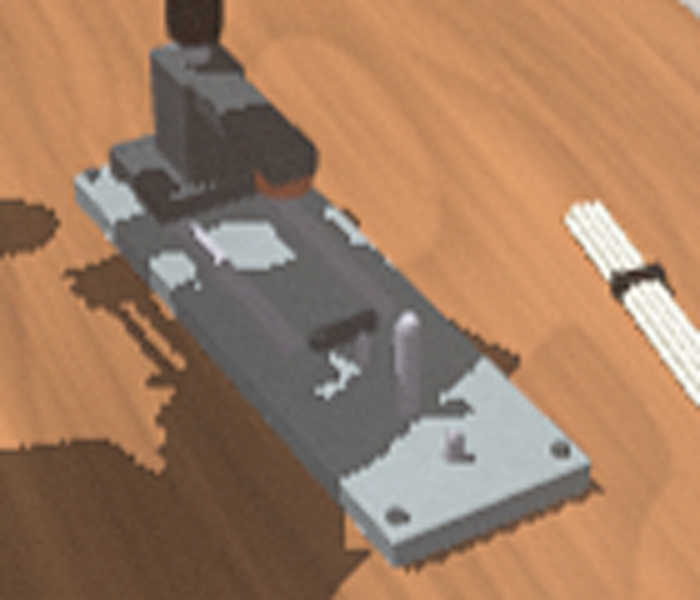

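Run:
```python
from m import *
def q(u,v,z): return px2w('top',*c(u,v,170,165,5),z=z).round(1)
print('knob',q(117.5,239,161),'post',q(547,199,80),'pins',q(632,191,38),q(473,218,38))
yd=np.array([-.1346,.9909])
d=np.load('pics/t2.npz')['d']
for nm,u,v in [('base',680,240),('knob',117,239),('bench',760,400),('arm',290,222)]:
    a=c(u,v,170,165,5); dd=d[int(round(a[1])),int(round(a[0]))]; print(nm,dd,px2w('top',*a,d=dd).round(1))
def s(u,v,z): return px2w('side',*c(u,v,250,130,5),z=z).round(1)
print('side post tip',s(407,320,79),'pin',s(454,433,38),'post base',s(409,410,22), 'corner',s(590,462,20),s(395,545,20),s(76,175,20))
```

```text
knob [567.3 281.  161. ] post [597.4  56.6  80. ] pins [608.   10.7  38. ] [594.5 102.6  38. ]
base 1773.0281 [582.6 -15.7  13.5]
knob 1626.1726 [567.2 281.1 161.7]
bench 1779.0879 [489.3 -60.2  -2.8]
arm 1677.8427 [582.6 196.5 110.8]
side post tip [597.8  59.9  79. ] pin [603.9  12.9  38. ] post base [598.   55.3  22. ] corner [667.9 -16.6  20. ] [550.6 -33.8  20. ] [503.6 333.2  20. ]
```

Run:
```python
from h import *
im=np.load('pics/s2.npz')['im'][:,:,::-1].copy()
s,R=st(); p=np.array(s['position'])
for k in (-43.5,0,43.5):
    for w in (0,-19):
        u,_=w2px('side',p+R@np.array([0,k,w])); print(k,w,u.round(1)); cv2.circle(im,tuple(int(round(a)) for a in u),1,(0,0,255),-1)
cv2.imwrite('pics/c5.png',im)
u=w2px('side',p)[0].astype(int); a=im[max(0,u[1]-70):u[1]+60,max(0,u[0]-80):u[0]+80]; cv2.imwrite('pics/c6.png',cv2.resize(a,None,fx=4.5,fy=4.5,interpolation=cv2.INTER_CUBIC))
```

```text
-43.5 0 [220.3 113.3]
-43.5 -19 [219.1 105.9]
0 0 [213.7 105.7]
0 -19 [212.4  98.5]
43.5 0 [207.4  98.5]
43.5 -19 [206.   91.4]
```

View pics/c6.png

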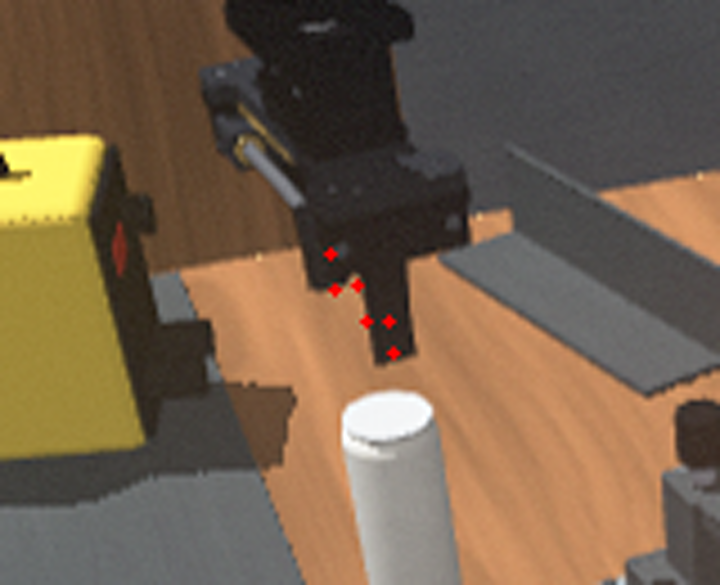

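Run:
```python
from m import *
def up(tag,u0,v0,u1,v1,k=8):
    im=np.load(f'pics/{tag}.npz')['im'][v0:v1,u0:u1]; return cv2.resize(im,None,fx=k,fy=k,interpolation=cv2.INTER_CUBIC)
def rect(tag,box,z,thr=45):
    k=8; im=up(tag,*box); hsv=cv2.cvtColor(im,cv2.COLOR_RGB2HSV); m=(hsv[:,:,1]<thr*1.6).astype(np.uint8)
    n,l,s,ce=cv2.connectedComponentsWithStats(m); i=1+np.argmax(s[1:,4]); m=(l==i).astype(np.uint8)
    cs,_=cv2.findContours(m,cv2.RETR_EXTERNAL,cv2.CHAIN_APPROX_NONE); cc=max(cs,key=cv2.contourArea)
    bx=cv2.boxPoints(cv2.minAreaRect(cc)); W=np.array([px2w('top',*c(a,b,box[0],box[1],k),z=z) for a,b in bx])
    print(tag,W.round(1).tolist()); print(' ctr',W.mean(0).round(1),'sides',np.linalg.norm(W[0]-W[1]).round(1),np.linalg.norm(W[1]-W[2]).round(1))
    e=W[1]-W[0] if np.linalg.norm(W[0]-W[1])>np.linalg.norm(W[1]-W[2]) else W[2]-W[1]
    print(' long dir deg',np.degrees(np.arctan2(e[1],e[0])))
rect('t2',(175,175,325,250),20)
rect('top0',(175,175,325,250),20)
rect('t2',(330,180,386,218),8)
print('arm end',px2w('top',*c(338,221,170,165,5),z=112))
```

```text
t2 [[623.1, 350.7, 20.0], [673.3, -21.4, 20.0], [549.3, -38.0, 20.0], [499.7, 331.3, 20.0]]
 ctr [586.3 155.7  20. ] sides 375.4 125.0
 long dir deg -82.31670574671297
top0 [[623.1, 350.7, 20.0], [673.4, -21.3, 20.0], [549.9, -37.9, 20.0], [500.2, 331.4, 20.0]]
 ctr [586.7 155.7  20. ] sides 375.4 124.6
 long dir deg -82.3056225086205
t2 [[597.2, -101.9, 8.0], [664.8, -112.6, 8.0], [645.0, -234.7, 8.0], [577.6, -223.5, 8.0]]
 ctr [ 621.2 -168.2    8. ] sides 68.4 123.7
 long dir deg -99.19582605737891
arm end [582.35824843 169.8128807  112.        ]
```

```bash
python3 -c "
from h import *
show();go(574.7,228,270,97.7)"; python3 -m inch '[[[0,0,0],[-5,0,0],0],[[0,0,0],[-10,0,0],0]]' >/dev/null;python3 -c "
from h import *
show();go(575,228,138,97.7)"
```

```text
t 7.0 p [372.3 264.5 272.6] yaw 97.69 tilt [ 2.2e-03  5.0e-04 -1.0e+00] f [ 0.3 -0.1 -0.8] m [0.05 0.02 0.03] gap 87.0 j [ 0.37  0.23  1.77 -0.    1.13 -1.33]
turn [0.0, 0.002, -0.0] shift cm [-19.57, -6.32, 0.31] rows>= 3.3 yaw 97.7
t 7.25 p [472.6 277.7 271.9] yaw 97.67 tilt [ 7.e-04  1.e-04 -1.e+00] f [ 0.5 -0.1  0.1] m [ 0.01 -0.01  0.02] gap 74.2 j [ 0.33  0.37  1.57 -0.    1.21 -1.38]
turn [-0.0, 0.001, -0.001] shift cm [-9.47, -6.29, 13.4] rows>= 2.8 yaw 97.7
```

```bash
python3 -m inch '[[[0,0,0],[-5,-6.3,0],0],[[0,0,0],[-9.5,-6.3,0],0],[[0,0,0],[-9.5,-6.3,0],0],[[0,0,0],[-9.5,-6.3,4],0],[[0,0,0],[-9.5,-6.3,8],0],[[0,0,0],[-9.5,-6.3,12],0],[[0,0,0],[-9.5,-6.3,13.4],0],[[0,0,0],[-9.5,-6.3,13.4],0],[[0,0,0],[-9.5,-5.5,13.4],0],[[0,0,0],[-9.5,-5,13.4],0],[[0,0,0],[-9.5,-4.6,13.4],0],[[0,0,0],[-9.5,-4.6,13.4],0]]'; for i in 1 2 3; do python3 -m inch '[[[0,0,0],[0,0.2,0],0],[[0,0,0],[0,0.4,0],0],[[0,0,0],[0,0.4,0],0]]' ; done; python3 -c "
from h import *
show()"
```

```text
clock: 8.75
position: [569.9, 245.1, 139.2]
ee_rot: [-0.212, 3.133, 0.0]
ft_force: [0.3, -0.8, -0.7]
finger_gap: 0.008
clock: 9.12
position: [569.3, 248.5, 138.5]
ee_rot: [0.211, -3.134, 0.0]
ft_force: [-0.3, 0.7, -0.5]
finger_gap: 0.006
clock: 9.5
position: [568.7, 252.6, 138.5]
ee_rot: [0.211, -3.134, 0.0]
ft_force: [-0.3, 0.4, -0.2]
finger_gap: 0.001
clock: 9.88
position: [568.2, 256.6, 138.6]
ee_rot: [-0.211, 3.134, 0.0]
ft_force: [0.2, -0.1, 0.2]
finger_gap: 0.004
t 9.88 p [568.2 256.6 138.6] yaw 97.7 tilt [ 0.e+00  1.e-04 -1.e+00] f [ 0.2 -0.1  0.2] m [0.03 0.05 0.  ] gap 0.4 j [ 0.25  0.63  1.51  0.    1.   -1.46]
```

```bash
for i in 1 2 3; do python3 -m inch '[[[0,0,0],[0,0.2,0],0],[[0,0,0],[0,0.4,0],0],[[0,0,0],[0,0.4,0],0]]' | egrep 'position|force' ; done
```

```text
position: [567.7, 260.6, 138.5]
ft_force: [-0.5, 0.4, 0.1]
position: [567.4, 262.9, 138.5]
ft_force: [0.5, -5.0, 1.2]
position: [567.3, 263.1, 138.6]
ft_force: [2.5, -14.8, 1.1]
```

```bash
python3 -m inch '[[[0,0,0],[0,-1,0],0],[[0,0,0],[0,-2,-3],2],[[0,0,0],[0,-4,-5],4],[[0,0,0],[0,-4,-5],4]]' >/dev/null;python3 -c "
from h import *
show();go(600.5,58.5,188,97.7)"
```

```text
t 11.5 p [573.7 227.7 190.6] yaw 97.58 tilt [ 0.0045  0.0011 -1.    ] f [ 0.4  1.1 -0.5] m [0.03 0.02 0.01] gap 22.5 j [ 0.2   0.55  1.49  0.    1.1  -1.51]
turn [0.001, 0.005, -0.002] shift cm [-0.43, -17.13, 0.25] rows>= 2.7 yaw 97.7
```

```bash
python3 -m inch '[[[0,0,0],[-0.4,-6,0],4],[[0,0,0],[-0.4,-12,0],4],[[0,0,0],[-0.4,-17.1,0],4],[[0,0,0],[-0.4,-17.1,0],4],[[0,0,0],[-0.4,-17.1,0],4]]';python3 -c "
from h import *
show();go(600.5,58.5,58,97.7); im,d=snap('side','s3'); crop('s3',260,40,420,240,3,'c7')"
```

```text
clock: 12.12
position: [598.2, 60.2, 187.8]
ee_rot: [0.209, -3.133, -0.002]
ft_force: [-0.1, 0.3, -0.3]
finger_gap: 0.46
t 12.12 p [598.2  60.2 187.8] yaw 97.64 tilt [-0.0017  0.0011 -1.    ] f [-0.1  0.3 -0.3] m [ 0.07  0.06 -0.02] gap 40.0 j [-0.09  0.54  1.53  0.    1.08 -1.79]
turn [0.001, -0.002, -0.001] shift cm [-0.23, -0.22, 12.98] rows>= 2.1 yaw 97.7
```

View pics/c7.png

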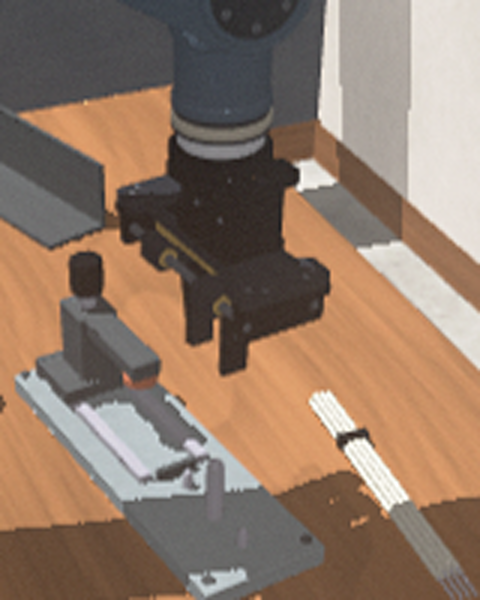

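```bash
python3 -m inch '[[[0,0,0],[-0.1,-0.1,4],4],[[0,0,0],[-0.1,-0.1,8],4],[[0,0,0],[-0.1,-0.1,11],4],[[0,0,0],[-0.1,-0.1,13],4],[[0,0,0],[-0.1,-0.1,13],4],[[0,0,0],[-0.1,-0.1,13],4]]' 3;python3 -c "
from h import *
show()"; for i in 1 2 3; do python3 -m inch '[[[0,0,0],[0,0,0],0],[[0,0,0],[0,0,0],0],[[0,0,0],[0,0,0],0],[[0,0,0],[0,0,0],0]]' ;python3 -c "
from h import *
show()"; done
```

```text
clock: 12.92
position: [600.4, 59.9, 59.2]
ee_rot: [-0.213, 3.133, -0.0]
ft_force: [0.6, 0.3, 0.4]
finger_gap: 0.462
t 12.93 p [600.4  59.9  59.2] yaw 97.78 tilt [ 0.0011  0.     -1.    ] f [0.6 0.3 0.4] m [0.11 0.04 0.08] gap 40.2 j [-0.09  0.72  1.61  0.    0.81 -1.79]
clock: 13.42
position: [600.1, 60.4, 59.1]
ee_rot: [-0.208, 3.134, 0.004]
ft_force: [-0.0, 5.6, 3.3]
finger_gap: 0.189
t 13.43 p [600.1  60.4  59.1] yaw 97.59 tilt [ 6.0e-04  2.8e-03 -1.0e+00] f [-0.   5.6  3.3] m [1.15 0.05 0.01] gap 16.4 j [-0.09  0.72  1.61  0.    0.81 -1.79]
clock: 13.92
position: [600.0, 60.5, 59.1]
ee_rot: [-0.209, 3.134, 0.004]
ft_force: [-0.9, 6.0, 2.6]
finger_gap: 0.185
t 13.93 p [600.   60.5  59.1] yaw 97.63 tilt [ 6.0e-04  2.6e-03 -1.0e+00] f [-0.9  6.   2.6] m [ 1.    0.04 -0.01] gap 16.1 j [-0.09  0.72  1.61  0.    0.81 -1.79]
clock: 14.42
position: [600.0, 60.5, 59.1]
ee_rot: [-0.209, 3.134, 0.004]
ft_force: [-0.2, 5.1, 1.9]
finger_gap: 0.182
t 14.43 p [600.   60.5  59.1] yaw 97.63 tilt [ 6.0e-04  2.5e-03 -1.0e+00] f [-0.2  5.1  1.9] m [ 1.08  0.03 -0.05] gap 15.8 j [-0.09  0.72  1.61  0.    0.81 -1.79]
```

```bash
for i in 1 2 3 4; do python3 -m inch '[[[0,0,0],[0,0.1,0],0],[[0,0,0],[0,0.1,0],0],[[0,0,0],[0,0.1,0],0],[[0,0,0],[0,0.1,0],0]]' |egrep 'posi|force|gap' ; done
```

```text
position: [600.0, 60.5, 58.9]
ft_force: [-0.2, 5.0, 5.2]
finger_gap: 0.183
position: [600.0, 60.6, 58.6]
ft_force: [-0.4, 1.9, 4.8]
finger_gap: 0.182
position: [600.0, 60.7, 58.6]
ft_force: [1.7, -5.0, 3.7]
finger_gap: 0.187
position: [599.9, 61.6, 58.6]
ft_force: [1.3, -6.3, 3.8]
finger_gap: 0.202
```

```bash
python3 -m inch '[[[0,0,0],[0,-0.12,0],4],[[0,0,0],[0,-0.12,0],4],[[0,0,1.57],[0,-0.12,0],4],[[0,0,1.57],[0,-0.12,0],4],[[0,0,1.57],[0,-0.12,0],4],[[0,0,1.57],[0,-0.12,0],4],[[0,0,1.57],[0,-0.12,0],4],[[0,0,1.57],[0,-0.12,0],4],[[0,0,1.57],[0,-0.12,0],4],[[0,0,1.57],[0,-0.12,0],4],[[0,0,1.57],[0,-0.12,0],4],[[0,0,1.57],[0,-0.12,0],4]]';python3 -c "
from h import *
show()"; python3 -m inch '[[[0,0,0],[0,0,0],0],[[0,0,0],[0,0,0],0],[[0,0,0],[0,0,0],0],[[0,0,0],[0,0,0],0],[[0,0,0],[0,0,0],0]]' ;python3 -c "
from h import *
show()"
```

```text
clock: 17.92
position: [598.8, 62.3, 58.0]
ee_rot: [-2.064, -2.366, 0.001]
ft_force: [0.4, 0.4, 0.3]
finger_gap: 0.456
t 17.93 p [598.8  62.3  58. ] yaw 7.79 tilt [-1.7e-03  7.0e-04 -1.0e+00] f [0.4 0.4 0.3] m [-0.06  0.06 -0.01] gap 39.7 j [-0.08  0.72  1.61  0.    0.81 -0.22]
clock: 18.55
position: [600.4, 61.7, 58.7]
ee_rot: [2.066, 2.365, 0.002]
ft_force: [2.0, 0.7, -1.8]
finger_gap: 0.184
t 18.55 p [600.4  61.7  58.7] yaw 7.73 tilt [ 1.9e-03  2.0e-04 -1.0e+00] f [ 2.   0.7 -1.8] m [ 0.13 -0.4  -0.  ] gap 16.0 j [-0.08  0.72  1.61  0.    0.81 -0.22]
```

```bash
for i in 1 2 3; do python3 -m inch '[[[0,0,0],[0,0.05,0],0],[[0,0,0],[0,0.05,0],0],[[0,0,0],[0,0.05,0],0],[[0,0,0],[0,0.05,0],0]]' |egrep 'posi|force|gap' ; done
```

```text
position: [600.4, 61.8, 58.6]
ft_force: [2.7, 1.5, -2.2]
finger_gap: 0.182
position: [600.4, 61.8, 58.6]
ft_force: [0.6, 0.8, 1.2]
finger_gap: 0.184
position: [600.5, 61.8, 58.6]
ft_force: [-1.4, 0.4, 2.7]
finger_gap: 0.183
```

```bash
python3 -m inch '[[[0,0,0],[0,0,0],4],[[0,0,0],[0,0,0],4],[[0,0,0],[0,0,-4],6],[[0,0,0],[0,0,-10],8.7],[[0,0,0],[0,0,-14],8.7]]' 20; python3 -c "
from h import *
crop('s2',280,240,420,370,5,'c8');snap('top','t3');crop('t3',330,170,480,300,5,'c9')"
```

```text
clock: 20.68
position: [601.9, 61.8, 201.0]
ee_rot: [2.065, 2.365, 0.003]
ft_force: [0.2, 0.6, -0.2]
finger_gap: 0.666
```

View pics/c8.png

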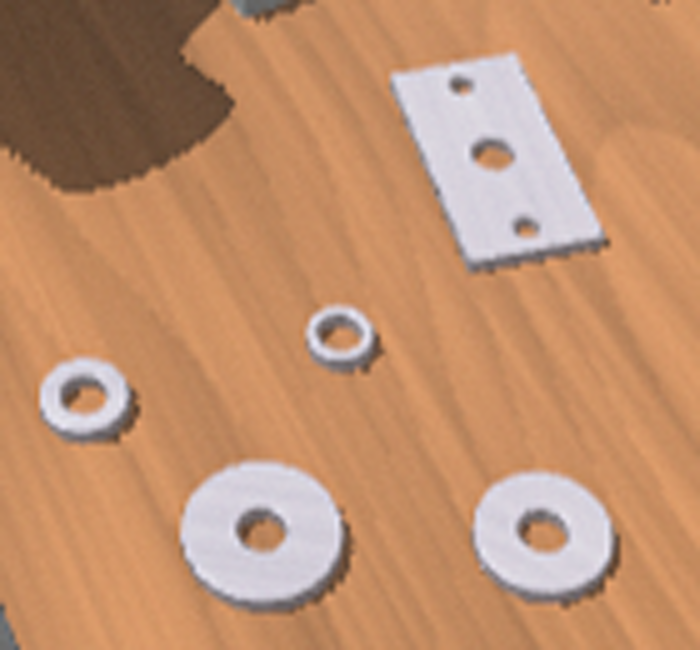

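View pics/c9.png

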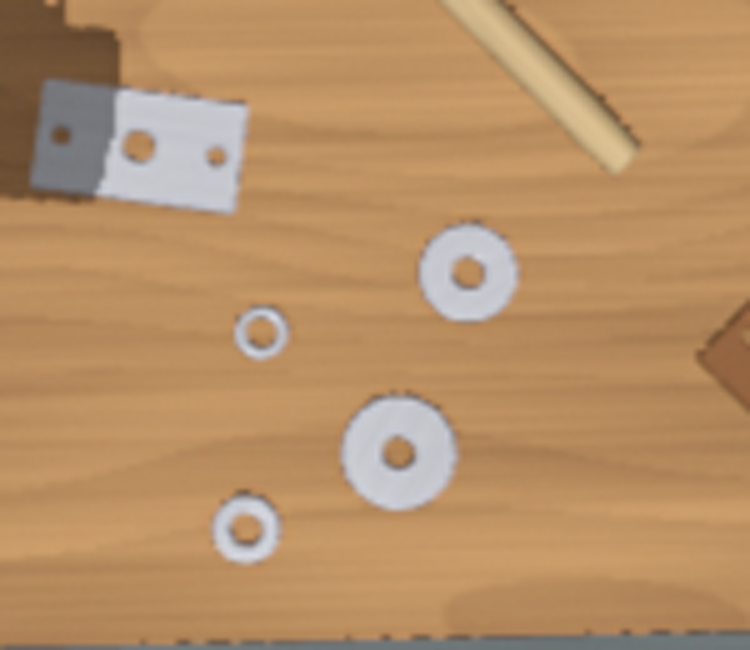

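Nothing has moved on the bench. Plate holes in the side crop are at (461,84), (493,154), (526,227); collar bores near (85,391), (262,528), (340,331), (543,531).

Run:
```python
from m import *
def s(u,v,z): return px2w('side',*c(u,v,280,240,5),z=z)[:2]
o=np.array([2.9,1.5]); ot=np.array([.6,4.])
H=[s(461,84,8),s(493,154,8),s(526,227,8)]
print('side plate',[(h+o).round(1).tolist() for h in H], np.linalg.norm(H[0]-H[2]))
print('top plate',np.array([620.8,-168.2])+ot)
for nm,u,v,t in [('39',85,393,(395.6,-223.8)),('66',262,526,(437.3,-313.5)),('30',340,332,(508.5,-236.5)),('57',543,529,(541.4,-357.6))]:
    print(nm,'side',(s(u,v,10)+o).round(1),'top',np.array(t)+ot)
```

```text
side plate [[629.7, -118.4], [622.3, -164.6], [614.9, -209.9]] 92.63982085112913
top plate [ 621.4 -164.2]
39 side [ 396.9 -219.6] top [ 396.2 -219.8]
66 side [ 439.5 -308.6] top [ 437.9 -309.5]
30 side [ 510.7 -232.3] top [ 509.1 -232.5]
57 side [ 543.3 -353.6] top [ 542.  -353.6]
```

```bash
python3 -c "
from h import *
show();go(621.9,-164.3,150,-9.2)"
```

```text
t 20.73 p [604.9  61.8 206.2] yaw 7.75 tilt [ 1.200e-02 -9.000e-04 -9.999e-01] f [0.8 0.4 3.2] m [-0.06  0.03 -0.03] gap 61.7 j [-0.08  0.52  1.5   0.    1.11 -0.22]
turn [0.012, 0.001, 0.296] shift cm [-22.62, -1.43, 5.66] rows>= 3.7 yaw -9.2
```

```bash
python3 -m inch '[[[0,0,0.296],[-6,-0.7,2],8.7],[[0,0,0.296],[-12,-1,4],8.7],[[0,0,0.296],[-18,-1.4,5],8.7],[[0,0,0.296],[-22.6,-1.4,5],8.7],[[0,0,0.296],[-22.6,-1.4,5],8.7],[[0,0,0.296],[-22.6,-1.4,5],8.7],[[0,0,0.296],[-22.6,-1.4,5],8.7],[[0,0,0.296],[-22.6,-1.4,5],8.7]]'; python3 -c "
from h import *
show();go(621.9,-164.3,2.5,-9.2)"
```

```text
clock: 21.72
position: [617.5, -162.5, 148.7]
ee_rot: [-2.391, -2.038, 0.0]
ft_force: [-0.2, -0.5, -0.4]
finger_gap: 0.999
t 21.73 p [ 617.5 -162.5  148.7] yaw -9.11 tilt [-2.e-04  2.e-04 -1.e+00] f [-0.2 -0.5 -0.4] m [-0.12  0.09 -0.05] gap 87.0 j [-0.43  0.63  1.46  0.    1.05 -0.27]
turn [-0.0, -0.0, 0.001] shift cm [-0.11, 0.46, 14.62] rows>= 2.3 yaw -9.2
```

```bash
python3 -m inch '[[[0,0,0],[-0.1,0.46,5],8.7],[[0,0,0],[-0.1,0.46,9],8.7],[[0,0,0],[-0.1,0.46,12],8.7],[[0,0,0],[-0.1,0.46,13.5],8.7],[[0,0,0],[-0.1,0.46,14.5],8.7],[[0,0,0],[-0.1,0.46,14.5],8.7],[[0,0,0],[-0.1,0.46,14.5],8.7]]'; python3 -c "
from h import *
show();go(621.9,-164.3,2.5,-9.2)"
```

```text
clock: 22.6
position: [622.8, -166.0, 4.7]
ee_rot: [2.391, 2.034, 0.001]
ft_force: [0.1, -0.9, 0.4]
finger_gap: 1.003
t 22.6 p [ 622.8 -166.     4.7] yaw -9.22 tilt [ 0.002 -0.001 -1.   ] f [ 0.1 -0.9  0.4] m [-0.03  0.05 -0.  ] gap 87.3 j [-0.43  0.84  1.52 -0.    0.79 -0.27]
turn [0.002, 0.001, -0.0] shift cm [0.16, -0.12, 0.22] rows>= 0.0 yaw -9.2
```

```bash
python3 -m inch '[[[0,0,0],[0.15,-0.1,0.15],8.7],[[0,0,0],[0.15,-0.1,0.15],8.7],[[0,0,0],[0.15,-0.1,0.15],8.7]]' 40; python3 -c "
from h import *
show()"; python3 -m inch '[[[0,0,0],[0,0,0],6],[[0,0,0],[0,0,0],6],[[0,0,0],[0,0,0],6],[[0,0,0],[0,0,0],6],[[0,0,0],[0,0,0],6]]' 40; python3 -c "
from h import *
show()"
```

```text
clock: 22.98
position: [621.3, -164.1, 2.3]
ee_rot: [2.393, 2.035, 0.0]
ft_force: [-0.6, -0.4, 0.9]
finger_gap: 0.997
t 22.98 p [ 621.3 -164.1    2.3] yaw -9.23 tilt [ 3.e-04 -2.e-04 -1.e+00] f [-0.6 -0.4  0.9] m [-0.09  0.02 -0.03] gap 86.8 j [-0.43  0.84  1.52 -0.    0.78 -0.27]
clock: 23.6
position: [621.5, -164.2, 2.0]
ee_rot: [2.393, 2.035, 0.001]
ft_force: [2.3, -0.2, -0.8]
finger_gap: 0.726
t 23.6 p [ 621.5 -164.2    2. ] yaw -9.23 tilt [ 6.e-04 -2.e-04 -1.e+00] f [ 2.3 -0.2 -0.8] m [-0.12 -0.07  0.02] gap 63.1 j [-0.43  0.84  1.52  0.    0.78 -0.27]
```

```bash
python3 -m inch '[[[0,0,0],[0,0,-2],5.5],[[0,0,0],[0,0,-6],5.5],[[0,0,0],[0,0,-10],5.5],[[0,0,0],[0,0,-14],5.5],[[0,0,0],[0,0,-14],5.5],[[0,0,0],[0,0,-14],5.5],[[0,0,0],[0,0,-14],5.5]]' 40; python3 -c "
from h import *
show(); go(600.6,60.7,140,7.7); snap('side','s4');crop('s4',280,120,440,260,5,'c10')"
```

```text
clock: 24.48
position: [619.4, -163.3, 139.7]
ee_rot: [-2.389, -2.033, 0.003]
ft_force: [-0.1, 0.2, -5.4]
finger_gap: 0.725
t 24.48 p [ 619.4 -163.3  139.7] yaw -9.23 tilt [-0.0047  0.0021 -1.    ] f [-0.1  0.2 -5.4] m [-0.1   0.04 -0.05] gap 63.0 j [-0.43  0.65  1.46 -0.    1.04 -0.27]
turn [-0.005, -0.002, -0.295] shift cm [21.81, -5.45, 0.03] rows>= 3.6 yaw 7.7
```

View pics/c10.png

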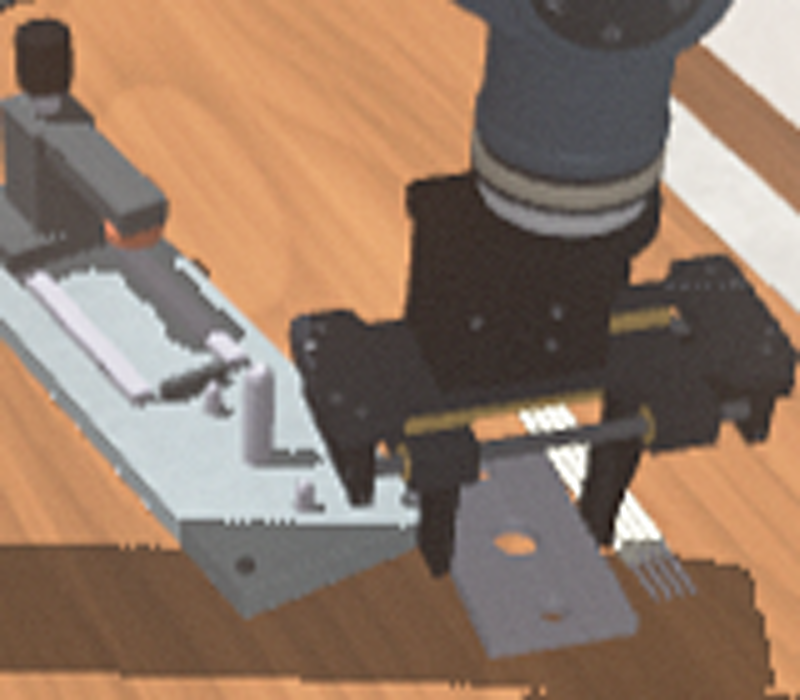

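Run:
```python
from m import *
s,R=st();p=np.array(s['position']); print(p)
for k in (46,0,-46):
    P=p+R@np.array([k,0,-6.]); u=w2px('side',P-np.array([2.9,1.5,0]))[0]; print(k,((u-np.array([280,120]))*5+2).round(0))
```

```text
[ 619.73938245 -163.41703683  139.80029471]
46 [479. 469.]
0 [514. 537.]
-46 [551. 610.]
```

```bash
python3 -m inch '[[[0,0,-0.05],[4,-1,0],5.5],[[0,0,-0.1],[8,-2,0],5.5],[[0,0,-0.18],[12,-3,0],5.5],[[0,0,-0.25],[16,-4,0],5.5],[[0,0,-0.295],[20,-5,0],5.5],[[0,0,-0.295],[21.8,-5.45,0],5.5],[[0,0,-0.295],[21.8,-5.45,0],5.5],[[0,0,-0.295],[21.8,-5.45,0],5.5],[[0,0,-0.295],[21.8,-5.45,0],5.5]]' 40; python3 -c "
from h import *
show(); go(600.6,60.7,92,7.7)"
```

```text
clock: 25.65
position: [602.8, 58.3, 141.9]
ee_rot: [2.07, 2.363, -0.0]
ft_force: [0.8, 0.6, -4.6]
finger_gap: 0.722
t 25.65 p [602.8  58.3 141.9] yaw 7.57 tilt [ 2.e-04 -4.e-04 -1.e+00] f [ 0.8  0.6 -4.6] m [-0.06 -0.   -0.02] gap 62.9 j [-0.09  0.6   1.56 -0.    0.98 -0.22]
turn [0.0, 0.0, -0.002] shift cm [0.27, -0.18, 4.99] rows>= 0.8 yaw 7.7
```

```bash
python3 -m inch '[[[0,0,-0.002],[0.2,-0.15,2],5.5],[[0,0,-0.002],[0.2,-0.15,4],5.5],[[0,0,-0.002],[0.2,-0.15,5],5.5],[[0,0,-0.002],[0.2,-0.15,5],5.5],[[0,0,-0.002],[0.2,-0.15,5],5.5]]' 40; python3 -c "
from h import *
show(); go(600.6,60.7,92,7.7);snap('side','s5');crop('s5',270,120,430,260,5,'c11')"
```

```text
clock: 26.28
position: [601.4, 61.3, 92.7]
ee_rot: [2.065, 2.366, 0.001]
ft_force: [0.4, -0.5, -3.5]
finger_gap: 0.728
t 26.27 p [601.4  61.3  92.7] yaw 7.77 tilt [ 1.6e-03 -1.0e-04 -1.0e+00] f [ 0.4 -0.5 -3.5] m [-0.04 -0.01  0.01] gap 63.3 j [-0.08  0.67  1.59 -0.    0.88 -0.22]
turn [0.002, 0.0, 0.001] shift cm [-0.05, -0.09, 0.07] rows>= 0.0 yaw 7.7
```

View pics/c11.png

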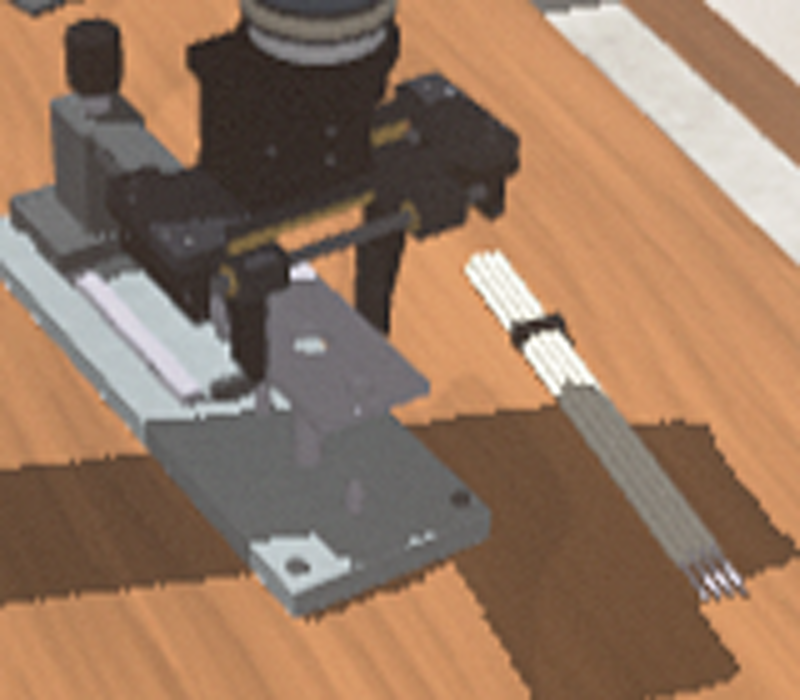

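```bash
python3 -m inch '[[[0,0,0],[-0.05,-0.08,0.5],5.5],[[0,0,0],[-0.05,-0.08,1],5.5],[[0,0,0],[-0.05,-0.08,1.6],5.5],[[0,0,0],[-0.05,-0.08,2.2],5.5],[[0,0,0],[-0.05,-0.08,2.2],5.5],[[0,0,0],[-0.05,-0.08,2.2],5.5]]' 40; python3 -c "
from h import *
show();  go(600.6,60.7,50,7.7)"
```

```text
clock: 27.08
position: [600.0, 61.1, 70.0]
ee_rot: [2.065, 2.367, 0.0]
ft_force: [-0.2, 0.3, -5.1]
finger_gap: 0.726
t 27.07 p [600.   61.1  70. ] yaw 7.79 tilt [ 0. -0. -1.] f [-0.2  0.3 -5.1] m [-0.07  0.04  0.01] gap 63.2 j [-0.08  0.7   1.61  0.    0.83 -0.22]
turn [0.0, 0.0, 0.002] shift cm [-0.04, 0.05, 2.0] rows>= 0.3 yaw 7.7
```

```bash
python3 -m inch '[[[0,0,0.002],[-0.04,0.05,0.6],5.5],[[0,0,0.002],[-0.04,0.05,1.2],5.5],[[0,0,0.002],[-0.04,0.05,1.8],5.5],[[0,0,0.002],[-0.04,0.05,2.4],5.5],[[0,0,0.002],[-0.04,0.05,2.7],5.5],[[0,0,0.002],[-0.04,0.05,2.7],5.5]]' 40; python3 -c "
from h import *
show();  go(600.6,60.7,32,7.7);snap('side','s6');crop('s6',290,150,400,260,6,'c12')"
```

```text
clock: 27.82
position: [600.2, 60.7, 42.7]
ee_rot: [-2.067, -2.365, 0.001]
ft_force: [-0.0, 0.8, -4.5]
finger_gap: 0.725
t 27.82 p [600.2  60.7  42.7] yaw 7.68 tilt [-7.e-04  1.e-04 -1.e+00] f [-0.   0.8 -4.5] m [-0.02  0.03  0.  ] gap 63.1 j [-0.08  0.74  1.62  0.    0.78 -0.22]
turn [-0.001, -0.0, -0.0] shift cm [-0.01, 0.04, 1.07] rows>= 0.2 yaw 7.7
```

View pics/c12.png

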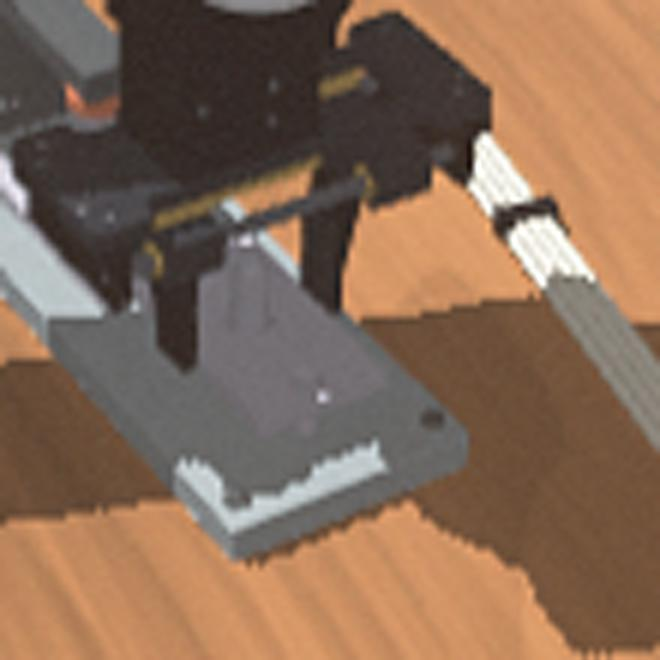

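```bash
python3 -m inch '[[[0,0,0],[0,0.04,0.4],5.5],[[0,0,0],[0,0.04,0.8],5.5],[[0,0,0],[0,0.04,1.1],5.5],[[0,0,0],[0,0.04,1.1],5.5],[[0,0,0],[0,0.04,1.1],5.5]]' 40; python3 -c "
from h import *
show()"
```

```text
clock: 28.5
position: [600.9, 60.8, 32.0]
ee_rot: [2.068, 2.365, 0.0]
ft_force: [-0.3, -0.2, -4.2]
finger_gap: 0.728
t 28.5 p [600.9  60.8  32. ] yaw 7.68 tilt [ 0.  0. -1.] f [-0.3 -0.2 -4.2] m [-0.08  0.07  0.02] gap 63.3 j [-0.08  0.76  1.62  0.    0.76 -0.22]
```

Pins are entering freely (plate bottom ≈ 30 < 38, no side force). Lower to flush.

```bash
python3 -m inch '[[[0,0,0],[0,0,0.3],5.5],[[0,0,0],[0,0,0.6],5.5],[[0,0,0],[0,0,0.8],5.5],[[0,0,0],[0,0,0.8],5.5]]' 40; python3 -c "
from h import *
show()"
```

```text
clock: 29.0
position: [600.7, 60.8, 23.8]
ee_rot: [-2.068, -2.365, 0.0]
ft_force: [0.1, -0.5, -4.0]
finger_gap: 0.725
t 29.0 p [600.7  60.8  23.8] yaw 7.68 tilt [-5.e-04  0.e+00 -1.e+00] f [ 0.1 -0.5 -4. ] m [-0.09  0.01 -0.04] gap 63.1 j [-0.08  0.77  1.62 -0.    0.75 -0.22]
```

```bash
python3 -m inch '[[[0,0,0],[0,0,0.15],5.5],[[0,0,0],[0,0,0.2],5.5],[[0,0,0],[0,0,0.2],5.5]]' 40; python3 -c "
from h import *
show()"; python3 -m inch '[[[0,0,0],[0,0,0],6.5],[[0,0,0],[0,0,0],7.5],[[0,0,0],[0,0,0],8.5],[[0,0,0],[0,0,0],8.5],[[0,0,0],[0,0,-3],8.5],[[0,0,0],[0,0,-8],8.7],[[0,0,0],[0,0,-14],8.7],[[0,0,0],[-10,0,-14],8.7],[[0,0,0],[-16,0,-14],8.7],[[0,0,0],[-22,0,-14],8.7],[[0,0,0],[-24,0,-14],8.7],[[0,0,0],[-24,0,-14],8.7]]'; python3 -c "
from h import *
show();snap('side','s7');crop('s7',290,150,400,260,6,'c12');snap('top','t7');crop('t7',170,165,330,265,5,'c13')"
```

```text
clock: 29.38
position: [600.9, 60.7, 22.1]
ee_rot: [2.068, 2.365, 0.0]
ft_force: [0.8, 0.6, -4.5]
finger_gap: 0.728
t 29.38 p [600.9  60.7  22.1] yaw 7.67 tilt [ 1.e-04 -0.e+00 -1.e+00] f [ 0.8  0.6 -4.5] m [-0.08  0.04  0.04] gap 63.3 j [-0.08  0.78  1.62 -0.    0.74 -0.22]
clock: 30.88
position: [633.5, -181.9, 162.1]
ee_rot: [2.072, 2.357, -0.0]
ft_force: [0.5, 0.5, -0.6]
finger_gap: 0.996
t 30.88 p [ 633.5 -181.9  162.1] yaw 7.37 tilt [ 0.002  -0.0018 -1.    ] f [ 0.5  0.5 -0.6] m [-0.1   0.09 -0.01] gap 86.7 j [-0.45  0.64  1.4  -0.    1.1  -0.58]
```

View pics/c12.png

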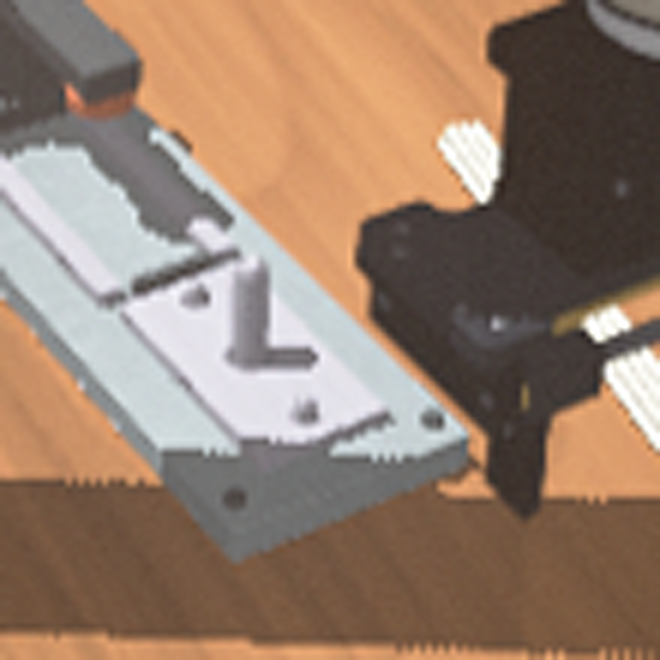

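View pics/t7.png

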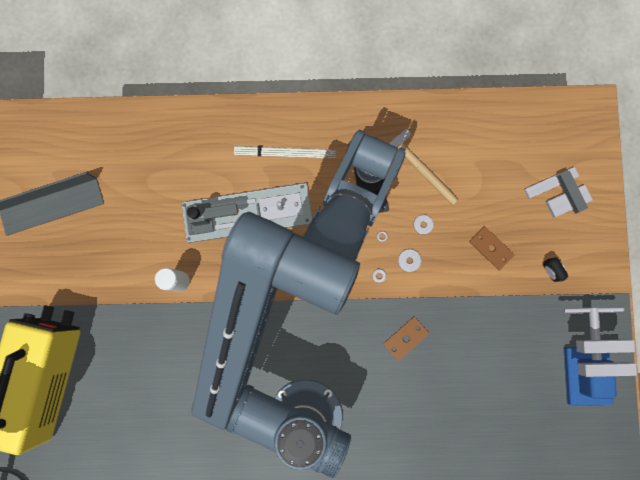

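```bash
python3 -c "
from h import *
show();go(438.7,-309.1,120,0)"
```

```text
t 30.98 p [ 632.4 -177.2  161.7] yaw 7.59 tilt [-9.e-04  1.e-03 -1.e+00] f [-0.2  0.8 -0.2] m [-0.09 -0.01  0.03] gap 87.0 j [-0.44  0.64  1.4   0.    1.1  -0.58]
turn [-0.001, -0.001, 0.132] shift cm [-10.52, -20.93, 4.18] rows>= 3.8 yaw 0
```

```bash
python3 -m inch '[[[0,0,1.703],[-3,-6,1],8.7],[[0,0,1.703],[-6,-12,2],8.7],[[0,0,1.703],[-9,-18,4],8.7],[[0,0,1.703],[-10.5,-20.9,4],8.7],[[0,0,1.703],[-10.5,-20.9,4],8.7],[[0,0,1.703],[-10.5,-20.9,4],8.7],[[0,0,1.703],[-10.5,-20.9,4],8.7],[[0,0,1.703],[-10.5,-20.9,4],8.7],[[0,0,1.703],[-10.5,-20.9,4],8.7],[[0,0,1.703],[-10.5,-20.9,4],8.7],[[0,0,1.703],[-10.5,-20.9,4],8.7],[[0,0,1.703],[-10.5,-20.9,4],8.7]]' >/dev/null; python3 -c "
from h import *
show();go(438.7,-309.1,3,-90)"
```

```text
t 32.48 p [ 440.  -308.6  122.1] yaw -89.77 tilt [-1.e-04  1.e-04 -1.e+00] f [0.3 0.3 0.3] m [-0.08  0.14  0.03] gap 87.0 j [-0.82  0.56  1.75  0.    0.84  0.75]
turn [-0.0, 0.0, 0.004] shift cm [-0.13, 0.05, 11.91] rows>= 1.9 yaw -90
```

```bash
python3 -m inch '[[[0,0,0],[-0.1,0,4],8.7],[[0,0,0],[-0.1,0,8],8.7],[[0,0,0],[-0.1,0,10.8],8.7],[[0,0,0],[-0.1,0,11.8],8.7],[[0,0,0],[-0.1,0,11.8],8.7],[[0,0,0],[-0.1,0,11.8],8.7],[[0,0,0],[-0.1,0,11.8],6],[[0,0,0],[-0.1,0,11.8],6],[[0,0,0],[-0.1,0,11.8],6],[[0,0,0],[-0.1,0,11.8],6],[[0,0,0],[-0.1,0,11.8],6]]' 10 ; python3 -c "
from h import *
show()"
```

```text
clock: 33.85
position: [439.1, -309.5, 4.5]
ee_rot: [3.141, 0.003, 0.001]
ft_force: [0.1, -1.3, 4.8]
finger_gap: 0.748
t 33.85 p [ 439.1 -309.5    4.5] yaw -89.88 tilt [ 7.e-04 -1.e-03 -1.e+00] f [ 0.1 -1.3  4.8] m [-0.19  0.24  0.02] gap 65.1 j [-0.82  0.76  1.8  -0.    0.58  0.75]
```

```bash
python3 -m inch '[[[0,0,0],[0,0,0],8.7],[[0,0,0],[0,0,0],8.7],[[0,0,-1.571],[0,0,0],8.7],[[0,0,-1.571],[0,0,0],8.7],[[0,0,-1.571],[0,0,0],8.7],[[0,0,-1.571],[0,0,0],8.7],[[0,0,-1.571],[0,0,0],8.7],[[0,0,-1.571],[0,0,0],8.7],[[0,0,-1.571],[0,0,0.1],8.7],[[0,0,-1.571],[0,0,0.1],8.7],[[0,0,-1.571],[0,0,0.1],8.7],[[0,0,-1.571],[0,0,0.1],8.7]]' 30 >/dev/null;  python3 -m inch '[[[0,0,0],[0,0,0],6],[[0,0,0],[0,0,0],6],[[0,0,0],[0,0,0],6],[[0,0,0],[0,0,0],6],[[0,0,0],[0,0,0],6]]' 30 >/dev/null; python3 -c "
from h import *
show()"
```

```text
t 35.98 p [ 438.7 -309.     3. ] yaw 0.11 tilt [-2.e-04  2.e-04 -1.e+00] f [-0.5  0.2 -0. ] m [-0.02  0.15 -0.04] gap 65.0 j [-0.82  0.76  1.8  -0.    0.58 -0.82]
```

```bash
python3 -m inch '[[[0,0,0],[0,0,-3],5.8],[[0,0,0],[0,0,-7],5.8],[[0,0,0],[0,0,-12],5.8],[[0,0,0],[0,0,-12],5.8],[[0,0,0],[0,0,-12],5.8]]' 30 >/dev/null; python3 -c "
from h import *
show();go(600.6,60.7,120,7.7)"
```

```text
t 36.6 p [ 438.2 -308.3  122.4] yaw 0.12 tilt [-0.0011  0.0012 -1.    ] f [-0.5  0.3 -2.5] m [-0.08  0.08  0.01] gap 64.9 j [-0.82  0.55  1.75  0.    0.84 -0.82]
turn [-0.001, -0.001, -0.132] shift cm [36.87, 16.32, 0.27] rows>= 6.5 yaw 7.7
```

```bash
python3 -m inch '[[[0,0,-0.03],[5,2.2,0],5.8],[[0,0,-0.06],[10,4.4,0],5.8],[[0,0,-0.09],[15,6.6,0],5.8],[[0,0,-0.11],[20,8.8,0],5.8],[[0,0,-0.132],[25,11,0],5.8],[[0,0,-0.132],[30,13.3,0],5.8],[[0,0,-0.132],[34,15,0],5.8],[[0,0,-0.132],[36.9,16.3,0],5.8],[[0,0,-0.132],[36.9,16.3,0],5.8],[[0,0,-0.132],[36.9,16.3,0],5.8],[[0,0,-0.132],[36.9,16.3,0],5.8],[[0,0,-0.132],[36.9,16.3,0],5.8]]' 30 >/dev/null; python3 -c "
from h import *
show();go(600.6,60.7,90,7.7);snap('side','s8');crop('s8',270,110,430,250,5,'c14')"
```

```text
t 38.1 p [600.7  59.2 122.8] yaw 7.59 tilt [-7.e-04 -0.e+00 -1.e+00] f [ 0.1 -0.4 -2.2] m [-0.06  0.05  0.02] gap 65.6 j [-0.09  0.62  1.58 -0.    0.94 -0.22]
turn [-0.001, -0.0, -0.002] shift cm [0.15, 0.01, 3.28] rows>= 0.5 yaw 7.7
```

View pics/c14.png

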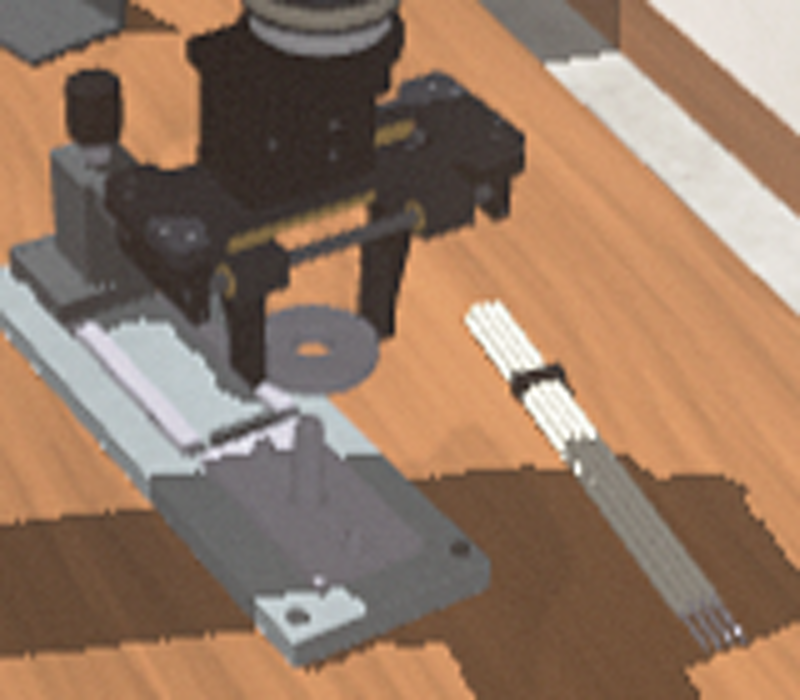

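```bash
python3 -m inch '[[[0,0,0],[0.12,0,1.5],5.8],[[0,0,0],[0.12,0,3],5.8],[[0,0,0],[0.12,0,3],5.8],[[0,0,0],[0.12,0,3],5.8],[[0,0,0],[0.12,0,3],5.8]]' 30 >/dev/null; python3 -c "
from h import *
show();go(600.6,60.7,70,7.7)"
```

```text
t 38.77 p [601.4  61.5  93.4] yaw 7.68 tilt [ 9.e-04 -1.e-04 -1.e+00] f [-1.2  0.6 -2.7] m [-0.07  0.01 -0.  ] gap 65.3 j [-0.08  0.67  1.59  0.    0.88 -0.22]
turn [0.001, 0.0, -0.0] shift cm [-0.07, -0.09, 2.34] rows>= 0.4 yaw 7.7
```

```bash
python3 -m inch '[[[0,0,0],[-0.05,-0.07,0.6],5.8],[[0,0,0],[-0.05,-0.07,1.2],5.8],[[0,0,0],[-0.05,-0.07,1.8],5.8],[[0,0,0],[-0.05,-0.07,2.4],5.8],[[0,0,0],[-0.05,-0.07,2.4],5.8],[[0,0,0],[-0.05,-0.07,2.4],5.8]]' 30 >/dev/null; python3 -c "
from h import *
show();go(600.6,60.7,34,7.7)"
```

```text
t 39.52 p [600.4  60.9  69. ] yaw 7.68 tilt [ 1.e-04 -0.e+00 -1.e+00] f [ 0.4  0.4 -2.5] m [-0.09  0.03  0.  ] gap 65.4 j [-0.08  0.7   1.61  0.    0.83 -0.22]
turn [0.0, 0.0, -0.0] shift cm [-0.02, 0.02, 3.5] rows>= 0.6 yaw 7.7
```

On the post, no side load. Lower to just above the plate and release.

```bash
python3 -m inch '[[[0,0,0],[0,0.02,1],5.8],[[0,0,0],[0,0.02,2],5.8],[[0,0,0],[0,0.02,3],5.8],[[0,0,0],[0,0.02,3.6],5.8],[[0,0,0],[0,0.02,3.75],5.8],[[0,0,0],[0,0.02,3.75],5.8],[[0,0,0],[0,0.02,3.75],5.8]]' 30 >/dev/null; python3 -c "
from h import *
show()"; python3 -m inch '[[[0,0,0],[0,0,0],7],[[0,0,0],[0,0,0],7.8],[[0,0,0],[0,0,0],8.5],[[0,0,0],[0,0,0],8.5],[[0,0,0],[0,0,-3],8.5],[[0,0,0],[0,0,-8],8.7],[[0,0,0],[0,0,-13],8.7],[[0,0,0],[-10,0,-13],8.7],[[0,0,0],[-16,0,-13],8.7],[[0,0,0],[-22,0,-13],8.7],[[0,0,0],[-26,-3,-13],8.7],[[0,0,0],[-26,-3,-13],8.7]]' >/dev/null; python3 -c "
from h import *
show();snap('side','s9');crop('s9',290,150,400,260,6,'c15');snap('top','t9');go(542.6,-353.6,130,-90)"
```

```text
t 40.4 p [600.9  60.9  31.8] yaw 7.68 tilt [ 1.e-03 -1.e-04 -1.e+00] f [ 0.9  0.3 -2.6] m [-0.09 -0.02  0.02] gap 65.0 j [-0.08  0.76  1.62  0.    0.76 -0.22]
t 41.9 p [ 604.7 -204.8  161.5] yaw 7.42 tilt [ 1.e-04 -9.e-04 -1.e+00] f [ 0.5  0.6 -0.4] m [ 0.    0.01 -0.  ] gap 87.1 j [-0.5   0.61  1.45 -0.    1.07 -0.63]
turn [-0.0, -0.0, 1.701] shift cm [-14.17, -8.14, 3.14] rows>= 9.1 yaw -90
```

View pics/c15.png

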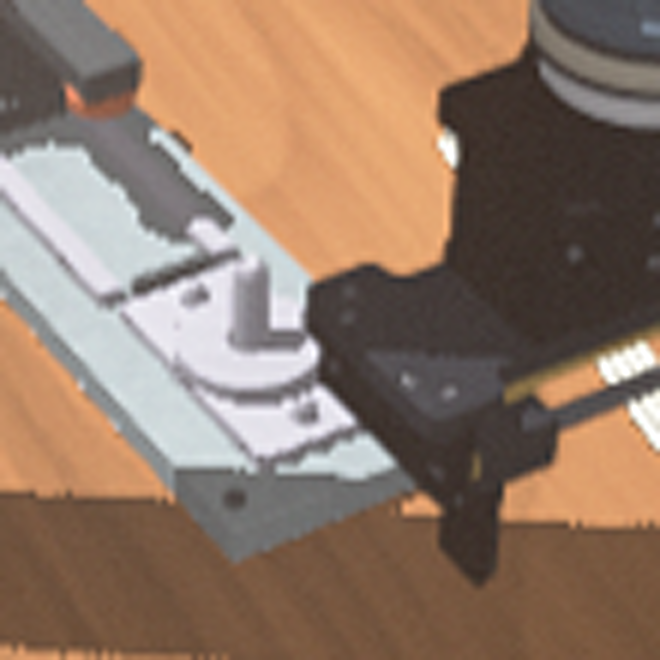

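View pics/t9.png

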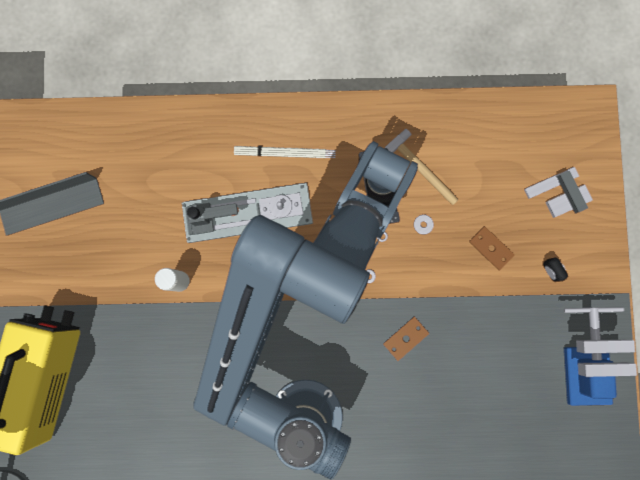

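```bash
python3 -m inch '[[[0,0,1.701],[-5,-3,1],8.7],[[0,0,1.701],[-10,-6,2],8.7],[[0,0,1.701],[-14.2,-8.1,3],8.7],[[0,0,1.701],[-14.2,-8.1,3],8.7],[[0,0,1.701],[-14.2,-8.1,3],8.7],[[0,0,1.701],[-14.2,-8.1,3],8.7],[[0,0,1.701],[-14.2,-8.1,3],8.7],[[0,0,1.701],[-14.2,-8.1,3],8.7],[[0,0,1.701],[-14.2,-8.1,3],8.7],[[0,0,1.701],[-14.2,-8.1,3],8.7],[[0,0,1.701],[-14.2,-8.1,3],8.7],[[0,0,1.701],[-14.2,-8.1,3],8.7]]' >/dev/null; python3 -c "
from h import *
show();go(542.6,-353.6,3,-90)"
```

```text
t 43.5 p [ 544.4 -351.7  131.6] yaw -89.66 tilt [-0.e+00  2.e-04 -1.e+00] f [ 0.7 -0.2  0.2] m [-0.02  0.12 -0.01] gap 86.9 j [-0.75  0.66  1.45  0.    1.03  0.82]
turn [-0.0, 0.0, 0.006] shift cm [-0.19, 0.19, 12.86] rows>= 2.1 yaw -90
```

```bash
python3 -m inch '[[[0,0,0],[-0.15,0.15,5],8.7],[[0,0,0],[-0.15,0.15,9],8.7],[[0,0,0],[-0.15,0.15,11.8],8.7],[[0,0,0],[-0.15,0.15,12.8],8.7],[[0,0,0],[-0.15,0.15,12.8],8.7],[[0,0,0],[-0.15,0.15,12.8],8.7],[[0,0,0],[-0.15,0.15,12.8],5.2],[[0,0,0],[-0.15,0.15,12.8],5.2],[[0,0,0],[-0.15,0.15,12.8],5.2],[[0,0,0],[-0.15,0.15,12.8],5.2],[[0,0,0],[-0.15,0.15,12.8],5.2]]' 10 >/dev/null; python3 -c "
from h import *
show()"
```

```text
t 44.88 p [ 542.8 -354.1    3.8] yaw -89.77 tilt [ 2.e-04 -4.e-04 -1.e+00] f [-0.6 -0.6  2. ] m [-0.09  0.16  0.01] gap 56.9 j [-0.75  0.84  1.5  -0.    0.79  0.82]
```

```bash
python3 -m inch '[[[0,0,0],[0,0,0],8.5],[[0,0,0],[0,0,0],8.5],[[0,0,-1.571],[0,0,0],8.5],[[0,0,-1.571],[0,0,0],8.5],[[0,0,-1.571],[0,0,0],8.5],[[0,0,-1.571],[0,0,0],8.5],[[0,0,-1.571],[0,0,0],8.5],[[0,0,-1.571],[0,0,0],8.5],[[0,0,-1.571],[0,0,0.1],8.5],[[0,0,-1.571],[0,0,0.1],8.5],[[0,0,-1.571],[0,0,0.1],8.5],[[0,0,-1.571],[0,0,0.1],8.5]]' 30 >/dev/null;  python3 -m inch '[[[0,0,0],[0,0,0],5],[[0,0,0],[0,0,0],5],[[0,0,0],[0,0,0],5],[[0,0,0],[0,0,0],5],[[0,0,0],[0,0,0],5]]' 30 >/dev/null; python3 -c "
from h import *
show()";python3 -m inch '[[[0,0,0],[0,0,-3],5],[[0,0,0],[0,0,-7],5],[[0,0,0],[0,0,-12],5],[[0,0,0],[0,0,-12],5],[[0,0,0],[0,0,-12],5]]' 30 >/dev/null; python3 -c "
from h import *
show();go(600.6,60.7,122,7.7)"
```

```text
t 47.0 p [ 542.6 -353.8    2.6] yaw 0.23 tilt [-1.e-04  0.e+00 -1.e+00] f [-0.1 -1.3  0.8] m [-0.09  0.09  0.01] gap 55.5 j [-0.75  0.84  1.51 -0.    0.79 -0.75]
t 47.62 p [ 542.  -353.1  121.8] yaw 0.23 tilt [-0.0014  0.0013 -1.    ] f [-0.8 -0.6 -2.1] m [-0.06  0.08 -0.02] gap 55.0 j [-0.75  0.68  1.46 -0.    1.01 -0.75]
turn [-0.001, -0.001, -0.13] shift cm [41.36, 6.03, 0.03] rows>= 6.7 yaw 7.7
```

```bash
python3 -m inch '[[[0,0,-0.03],[5,0.7,0],5],[[0,0,-0.06],[10,1.5,0],5],[[0,0,-0.09],[15,2.2,0],5],[[0,0,-0.11],[20,3,0],5],[[0,0,-0.13],[25,3.7,0],5],[[0,0,-0.13],[30,4.4,0],5],[[0,0,-0.13],[35,5.1,0],5],[[0,0,-0.13],[39,5.7,0],5],[[0,0,-0.13],[41.3,6,0],5],[[0,0,-0.13],[41.3,6,0],5],[[0,0,-0.13],[41.3,6,0],5],[[0,0,-0.13],[41.3,6,0],5]]' 30 >/dev/null; python3 -c "
from h import *
show();go(600.6,60.7,90,7.7);snap('side','s10');crop('s10',270,110,430,250,5,'c16')"
```

```text
t 49.12 p [600.7  58.2 121.9] yaw 7.59 tilt [-1.3e-03 -2.0e-04 -1.0e+00] f [-0.9  0.1 -1.5] m [-0.02 -0.02 -0.02] gap 55.4 j [-0.09  0.63  1.58 -0.    0.94 -0.22]
turn [-0.001, -0.0, -0.002] shift cm [0.25, 0.03, 3.19] rows>= 0.5 yaw 7.7
```

View pics/c16.png

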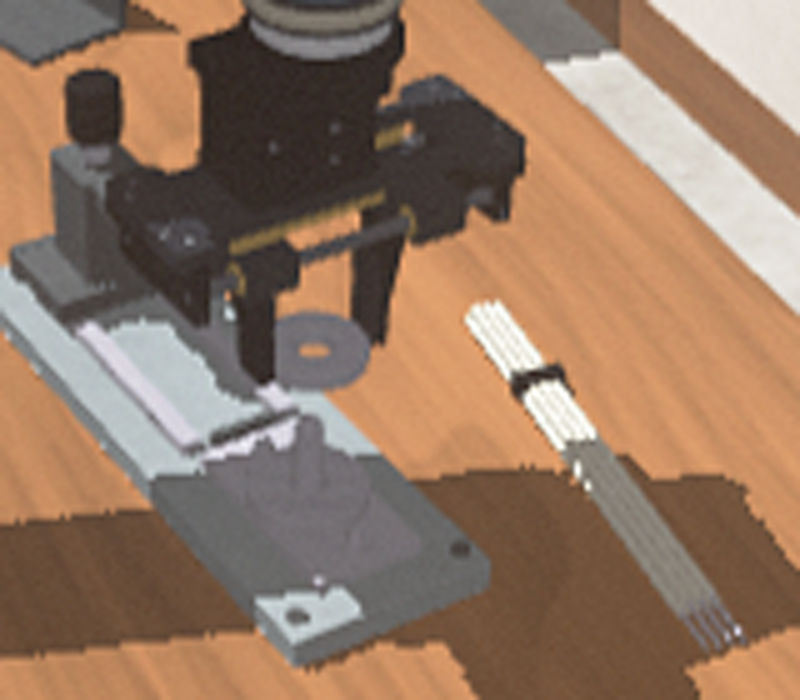

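```bash
python3 -m inch '[[[0,0,0],[0.17,0,1.5],5],[[0,0,0],[0.17,0,3],5],[[0,0,0],[0.17,0,3],5],[[0,0,0],[0.17,0,3],5],[[0,0,0],[0.17,0,3],5]]' 30 >/dev/null; python3 -c "
from h import *
show();go(600.6,60.7,68,7.7)"
```

```text
t 49.8 p [601.3  61.1  92.9] yaw 7.68 tilt [ 1.e-03 -1.e-04 -1.e+00] f [ 0.3  0.2 -0.9] m [-0.1  -0.01  0.  ] gap 55.0 j [-0.08  0.67  1.59 -0.    0.88 -0.22]
turn [0.001, 0.0, -0.0] shift cm [-0.03, -0.07, 2.49] rows>= 0.4 yaw 7.7
```

```bash
python3 -m inch '[[[0,0,0],[-0.03,-0.05,0.6],5],[[0,0,0],[-0.03,-0.05,1.2],5],[[0,0,0],[-0.03,-0.05,1.8],5],[[0,0,0],[-0.03,-0.05,2.4],5],[[0,0,0],[-0.03,-0.05,2.4],5],[[0,0,0],[-0.03,-0.05,2.4],5]]' 30 >/dev/null; python3 -c "
from h import *
show()"; python3 -m inch '[[[0,0,0],[0,0,1],5],[[0,0,0],[0,0,2],5],[[0,0,0],[0,0,2.7],5],[[0,0,0],[0,0,2.7],5],[[0,0,0],[0,0,2.7],5]]' 30 >/dev/null; python3 -c "
from h import *
show()"
```

```text
t 50.55 p [600.5  60.7  68.5] yaw 7.68 tilt [ 1.e-04 -0.e+00 -1.e+00] f [-0.2 -0.8 -2.1] m [-0.03 -0.01 -0.02] gap 55.1 j [-0.08  0.7   1.61 -0.    0.83 -0.22]
t 51.17 p [600.4  60.7  41.4] yaw 7.68 tilt [-1.e-04  0.e+00 -1.e+00] f [-0.5  0.  -1.5] m [-0.11  0.06  0.04] gap 55.4 j [-0.08  0.75  1.62  0.    0.78 -0.22]
```

Release, rise, and look for the remaining small collars (one seemed shifted).

```bash
python3 -m inch '[[[0,0,0],[0,0,0],6],[[0,0,0],[0,0,0],7],[[0,0,0],[0,0,0],8],[[0,0,0],[0,0,0],8.5],[[0,0,0],[0,0,-3],8.5],[[0,0,0],[0,0,-8],8.7],[[0,0,0],[0,0,-12],8.7],[[0,0,0],[-8,0,-13],8.7],[[0,0,0],[-12,4,-13],8.7],[[0,0,0],[-12,8,-13],8.7],[[0,0,0],[-12,9,-13],8.7],[[0,0,0],[-12,9,-13],8.7]]' >/dev/null; python3 -c "
from h import *
show();snap('side','s11');crop('s11',280,150,420,370,3,'c17');snap('top','t11');crop('t11',320,170,470,300,5,'c18')"
```

```text
t 52.67 p [705.  -45.6 170.8] yaw 7.72 tilt [-1.8e-03  4.0e-04 -1.0e+00] f [ 0.2 -0.   0.3] m [-0.08  0.03  0.  ] gap 87.4 j [-0.22  0.69  1.25 -0.    1.2  -0.36]
```

View pics/c17.png

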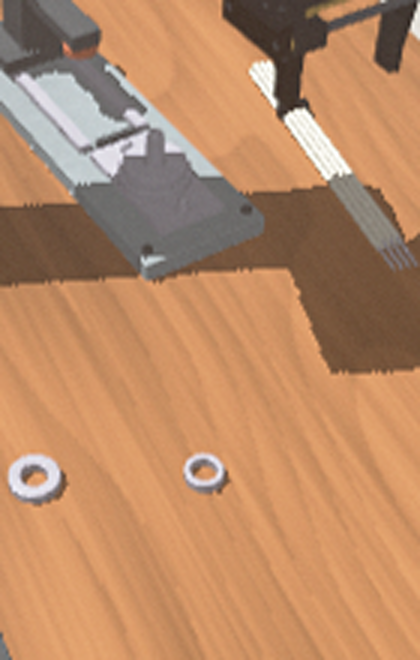

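View pics/c18.png

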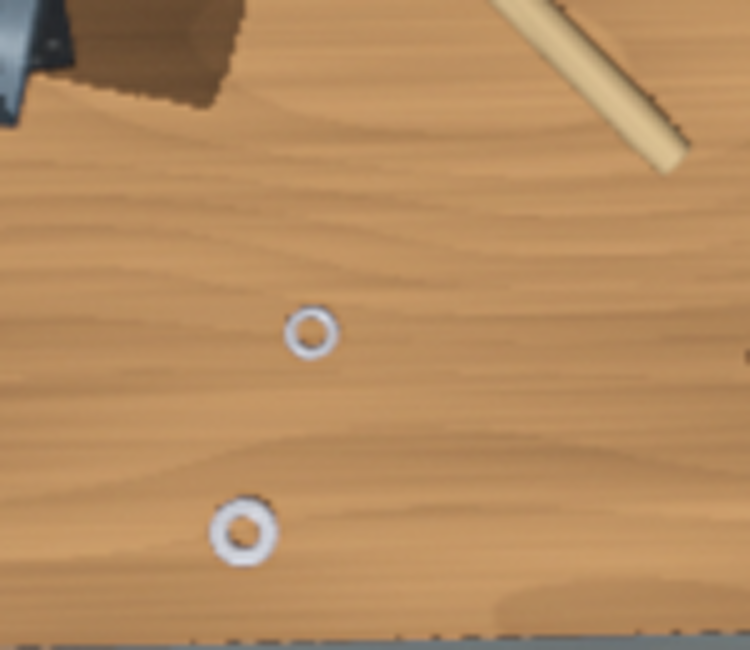

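```bash
python3 -c "
from m import *
ot=np.array([.6,4.]); 
a=px2w('top',*c(244,531.5,320,170,5),z=10)[:2]+ot; b=px2w('side',*c(36,477,280,150,3),z=10)[:2]+np.array([2.9,1.5]); print(a,b)
go(396,-199,150,0)
show()"
```

```text
[ 394.55543355 -189.45075923] [ 396.0014991  -191.91745587]
turn [-0.003, -0.001, 0.135] shift cm [-11.09, -32.57, 2.18] rows>= 5.5 yaw 0
t 52.77 p [703.9 -45.3 171. ] yaw 7.73 tilt [-2.7e-03  5.0e-04 -1.0e+00] f [-0.6  0.5 -0. ] m [-0.12  0.02 -0.02] gap 87.0 j [-0.22  0.69  1.26 -0.    1.2  -0.36]
```

```bash
python3 -c "
from h import *
go(395.3,-190.5,140,-90)"; python3 -m inch '[[[0,0,1.703],[-2,-6,0],8.7],[[0,0,1.703],[-4,-12,1],8.7],[[0,0,1.703],[-6,-18,2],8.7],[[0,0,1.703],[-8,-24,3],8.7],[[0,0,1.703],[-10,-30,3],8.7],[[0,0,1.703],[-10.2,-32.5,3],8.7],[[0,0,1.703],[-10.2,-32.5,3],8.7],[[0,0,1.703],[-10.2,-32.5,3],8.7],[[0,0,1.703],[-10.2,-32.5,3],8.7],[[0,0,1.703],[-10.2,-32.5,3],8.7],[[0,0,1.703],[-10.2,-32.5,3],8.7],[[0,0,1.703],[-10.2,-32.5,3],8.7]]' >/dev/null; python3 -c "
from h import *
show();go(395.3,-190.5,3,-90)"
```

```text
turn [-0.003, 0.002, 1.706] shift cm [-10.24, -32.53, 3.18] rows>= 9.1 yaw -90
t 54.27 p [ 397.  -190.4  141.6] yaw -89.79 tilt [-1.e-04 -0.e+00 -1.e+00] f [-0.4  0.3 -0.3] m [-0.06  0.16 -0.08] gap 86.9 j [-0.7   0.42  1.96 -0.    0.75  0.87]
turn [0.0, 0.0, 0.004] shift cm [-0.17, 0.01, 13.86] rows>= 2.2 yaw -90
```

```bash
python3 -m inch '[[[0,0,0],[-0.15,0,5],7],[[0,0,0],[-0.15,0,9],7],[[0,0,0],[-0.15,0,12.5],7],[[0,0,0],[-0.15,0,13.8],7],[[0,0,0],[-0.15,0,13.8],7],[[0,0,0],[-0.15,0,13.8],7],[[0,0,0],[-0.15,0,13.8],3.5],[[0,0,0],[-0.15,0,13.8],3.5],[[0,0,0],[-0.15,0,13.8],3.5],[[0,0,0],[-0.15,0,13.8],3.5],[[0,0,0],[-0.15,0,13.8],3.5],[[0,0,0],[-0.15,0,13.8],3.5]]' 10 >/dev/null; python3 -c "
from h import *
show()"; python3 -m inch '[[[0,0,0],[0,0,0],6],[[0,0,0],[0,0,0],6.5],[[0,0,-1.571],[0,0,0],7],[[0,0,-1.571],[0,0,0],7],[[0,0,-1.571],[0,0,0],7],[[0,0,-1.571],[0,0,0],7],[[0,0,-1.571],[0,0,0],7],[[0,0,-1.571],[0,0,0],7],[[0,0,-1.571],[0,0,0.1],7],[[0,0,-1.571],[0,0,0.1],7],[[0,0,-1.571],[0,0,0.1],7],[[0,0,-1.571],[0,0,0.1],7]]' 25 >/dev/null;  python3 -m inch '[[[0,0,0],[0,0,0],3],[[0,0,0],[0,0,0],3],[[0,0,0],[0,0,0],3],[[0,0,0],[0,0,0],3],[[0,0,0],[0,0,0],3],[[0,0,0],[0,0,0],3]]' 25 >/dev/null; python3 -c "
from h import *
show()"
```

```text
t 55.77 p [ 395.7 -190.7    3.7] yaw -89.9 tilt [ 1.e-04 -1.e-04 -1.e+00] f [0.  0.2 3.9] m [0.06 0.2  0.02] gap 38.4 j [-0.7   0.72  2.05  0.    0.37  0.86]
t 58.02 p [ 395.6 -190.7    2.5] yaw 0.11 tilt [-1.e-04  1.e-04 -1.e+00] f [ 0.2  0.7 -0.6] m [-0.09  0.05  0.02] gap 37.5 j [-0.7   0.72  2.05 -0.    0.37 -0.71]
```

```bash
python3 -m inch '[[[0,0,0],[0,0,-3],3.3],[[0,0,0],[0,0,-7],3.3],[[0,0,0],[0,0,-12],3.3],[[0,0,0],[0,0,-12.5],3.3],[[0,0,0],[0,0,-12.5],3.3]]' 25 >/dev/null; python3 -c "
from h import *
show();go(600.6,60.7,125,7.7)"
```

```text
t 58.65 p [ 395.5 -190.6  127.6] yaw 0.11 tilt [ 3.e-04 -3.e-04 -1.e+00] f [ 1.   0.6 -1. ] m [-0.12  0.05  0.01] gap 37.8 j [-0.7   0.45  1.98 -0.    0.71 -0.71]
turn [0.0, 0.0, -0.132] shift cm [25.09, 20.56, 0.26] rows>= 5.2 yaw 7.7
```

```bash
python3 -m inch '[[[0,0,-0.03],[4,3.3,0],3.3],[[0,0,-0.06],[8,6.6,0],3.3],[[0,0,-0.09],[12,9.8,0],3.3],[[0,0,-0.11],[16,13.1,0],3.3],[[0,0,-0.132],[20,16.4,0],3.3],[[0,0,-0.132],[24,19.7,0],3.3],[[0,0,-0.132],[25.1,20.55,0],3.3],[[0,0,-0.132],[25.1,20.55,0],3.3],[[0,0,-0.132],[25.1,20.55,0],3.3],[[0,0,-0.132],[25.1,20.55,0],3.3]]' 25 >/dev/null; python3 -c "
from h import *
show();go(600.6,60.7,92,7.7);snap('side','s12');crop('s12',270,110,430,250,5,'c19')"
```

```text
t 59.9 p [599.6  59.4 127.3] yaw 7.57 tilt [-1.5e-03 -1.0e-04 -1.0e+00] f [ 0.3 -0.  -1.2] m [-0.06  0.03  0.05] gap 37.7 j [-0.09  0.62  1.57 -0.    0.95 -0.22]
turn [-0.002, -0.0, -0.002] shift cm [0.11, 0.12, 3.53] rows>= 0.6 yaw 7.7
```

View pics/c19.png

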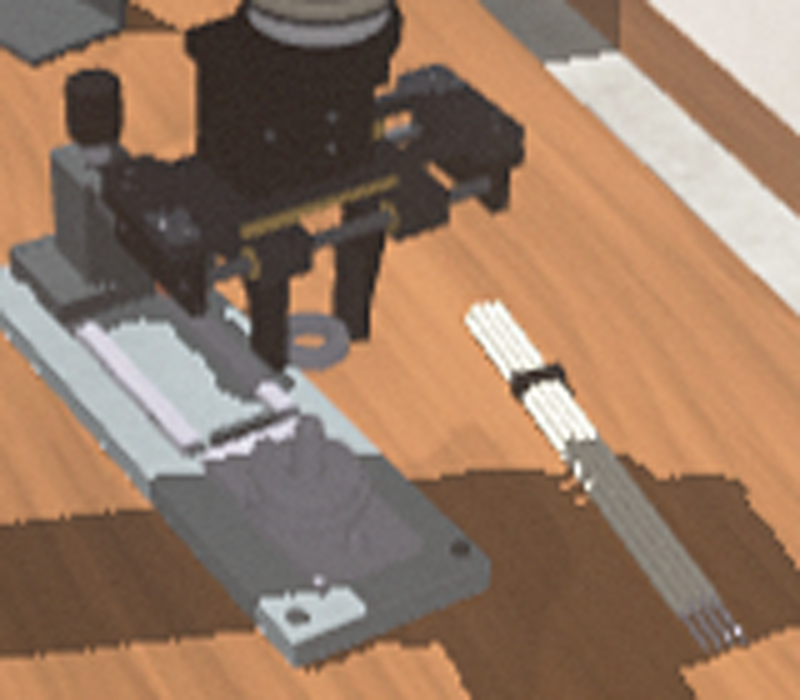

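```bash
python3 -m inch '[[[0,0,0],[0.06,0.06,1.5],3.3],[[0,0,0],[0.06,0.06,3],3.3],[[0,0,0],[0.06,0.06,3.5],3.3],[[0,0,0],[0.06,0.06,3.5],3.3],[[0,0,0],[0.06,0.06,3.5],3.3]]' 25 >/dev/null; python3 -c "
from h import *
show();go(600.6,60.7,68,7.7)"
```

```text
t 60.58 p [601.4  61.4  92.7] yaw 7.68 tilt [ 5.e-04 -0.e+00 -1.e+00] f [-0.2 -0.8 -1.2] m [-0.08  0.02 -0.  ] gap 37.9 j [-0.08  0.67  1.59  0.    0.88 -0.22]
turn [0.001, 0.0, -0.0] shift cm [-0.06, -0.1, 2.47] rows>= 0.4 yaw 7.7
```

```bash
python3 -m inch '[[[0,0,0],[-0.04,-0.07,0.6],3.3],[[0,0,0],[-0.04,-0.07,1.2],3.3],[[0,0,0],[-0.04,-0.07,1.8],3.3],[[0,0,0],[-0.04,-0.07,2.4],3.3],[[0,0,0],[-0.04,-0.07,2.4],3.3],[[0,0,0],[-0.04,-0.07,2.4],3.3]]' 25 >/dev/null; python3 -c "
from h import *
show()"; python3 -m inch '[[[0,0,0],[0,0,0.8],3.3],[[0,0,0],[0,0,1.4],3.3],[[0,0,0],[0,0,1.7],3.3],[[0,0,0],[0,0,1.7],3.3],[[0,0,0],[0,0,1.7],3.3]]' 25 >/dev/null; python3 -c "
from h import *
show()"
```

```text
t 61.33 p [600.6  60.9  68.5] yaw 7.68 tilt [ 1.e-04  0.e+00 -1.e+00] f [-0.1  0.6 -0.1] m [-0.11  0.    0.03] gap 37.6 j [-0.08  0.7   1.61  0.    0.83 -0.22]
t 61.95 p [600.6  60.9  51.6] yaw 7.68 tilt [ 2.e-04 -0.e+00 -1.e+00] f [-0.   0.3 -0.4] m [-0.1   0.04 -0.02] gap 38.2 j [-0.08  0.73  1.61 -0.    0.8  -0.22]
```

Release, then on to the smallest collar with a fresh look.

```bash
python3 -m inch '[[[0,0,0],[0,0,0],4.5],[[0,0,0],[0,0,0],5.5],[[0,0,0],[0,0,0],6.5],[[0,0,0],[0,0,0],6.5],[[0,0,0],[0,0,-3],6.5],[[0,0,0],[0,0,-8],7],[[0,0,0],[0,0,-11],7],[[0,0,0],[-8,0,-12],7],[[0,0,0],[-12,4,-12],7],[[0,0,0],[-12,8,-12],7],[[0,0,0],[-12,9,-12],7],[[0,0,0],[-12,9,-12],7]]' >/dev/null; python3 -c "
from h import *
show();snap('side','s13');crop('s13',280,150,420,370,3,'c20');snap('top','t13');crop('t13',320,170,470,300,5,'c21')"
```

```text
t 63.45 p [705.1 -45.5 170.8] yaw 7.72 tilt [-1.8e-03  3.0e-04 -1.0e+00] f [-0.3  0.  -0.9] m [-0.06  0.05  0.04] gap 69.6 j [-0.22  0.69  1.25 -0.    1.2  -0.36]
```

View pics/c20.png

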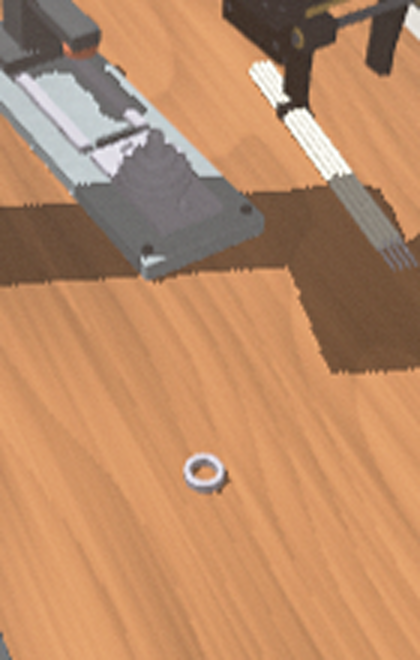

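View pics/c21.png

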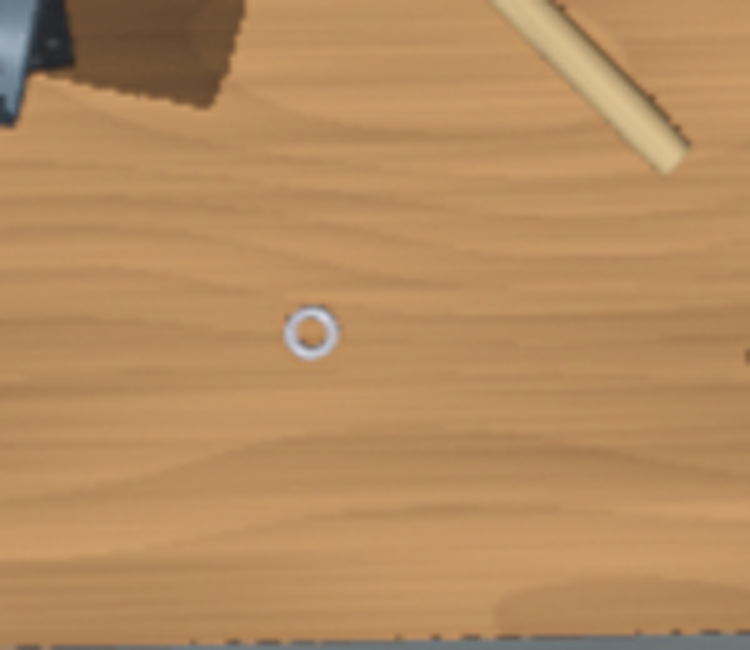

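Smallest collar is still at crop (312,333), i.e. robot ≈ (509.9, −232.4); the stack steps look even.

```bash
python3 -c "
from h import *
go(509.9,-232.4,140,-90)"; python3 -m inch '[[[0,0,1.703],[-4,-4,0],7],[[0,0,1.703],[-8,-8,1],7],[[0,0,1.703],[-12,-12,2],7],[[0,0,1.703],[-16,-16,3],7],[[0,0,1.703],[-16,-21,3],7],[[0,0,1.703],[-15.9,-21.9,3],7],[[0,0,1.703],[-15.9,-21.9,3],7],[[0,0,1.703],[-15.9,-21.9,3],7],[[0,0,1.703],[-15.9,-21.9,3],7],[[0,0,1.703],[-15.9,-21.9,3],7],[[0,0,1.703],[-15.9,-21.9,3],7],[[0,0,1.703],[-15.9,-21.9,3],7]]' >/dev/null; python3 -c "
from h import *
show();go(509.9,-232.4,3,-90)"
```

```text
turn [-0.003, 0.002, 1.706] shift cm [-15.95, -21.75, 3.14] rows>= 9.1 yaw -90
t 65.05 p [ 509.7 -232.6  141.6] yaw -89.8 tilt [-1.e-04  1.e-04 -1.e+00] f [ 0.2 -0.1  1.1] m [-0.04  0.19 -0.01] gap 69.7 j [-0.63  0.55  1.67 -0.    0.92  0.94]
turn [-0.0, 0.0, 0.004] shift cm [0.02, -0.02, 13.86] rows>= 2.2 yaw -90
```

```bash
python3 -m inch '[[[0,0,0],[0,0,5],6],[[0,0,0],[0,0,9],6],[[0,0,0],[0,0,12.5],6],[[0,0,0],[0,0,13.8],6],[[0,0,0],[0,0,13.8],6],[[0,0,0],[0,0,13.8],6],[[0,0,0],[0,0,13.8],2.7],[[0,0,0],[0,0,13.8],2.7],[[0,0,0],[0,0,13.8],2.7],[[0,0,0],[0,0,13.8],2.7],[[0,0,0],[0,0,13.8],2.7],[[0,0,0],[0,0,13.8],2.7]]' 10 >/dev/null; python3 -c "
from h import *
show()"; python3 -m inch '[[[0,0,0],[0,0,0],4.5],[[0,0,0],[0,0,0],6],[[0,0,-1.571],[0,0,0],6],[[0,0,-1.571],[0,0,0],6],[[0,0,-1.571],[0,0,0],6],[[0,0,-1.571],[0,0,0],6],[[0,0,-1.571],[0,0,0],6],[[0,0,-1.571],[0,0,0],6],[[0,0,-1.571],[0,0,0.1],6],[[0,0,-1.571],[0,0,0.1],6],[[0,0,-1.571],[0,0,0.1],6],[[0,0,-1.571],[0,0,0.1],6]]' 20 >/dev/null;  python3 -m inch '[[[0,0,0],[0,0,0],2.4],[[0,0,0],[0,0,0],2.4],[[0,0,0],[0,0,0],2.4],[[0,0,0],[0,0,0],2.4],[[0,0,0],[0,0,0],2.4],[[0,0,0],[0,0,0],2.4]]' 20 >/dev/null; python3 -c "
from h import *
show()"
```

```text
t 66.55 p [ 510.  -232.9    3.7] yaw -89.9 tilt [ 1.e-04 -1.e-04 -1.e+00] f [-1.  -0.2  2.1] m [ 0.    0.2  -0.06] gap 29.6 j [-0.63  0.78  1.74 -0.    0.63  0.94]
t 68.8 p [ 510.  -232.8    2.6] yaw 0.11 tilt [ 0. -0. -1.] f [0.2 1.  0. ] m [-0.09 -0.   -0.  ] gap 28.7 j [-0.63  0.78  1.74  0.    0.62 -0.63]
```

```bash
python3 -m inch '[[[0,0,0],[0,0,-3],2.4],[[0,0,0],[0,0,-7],2.4],[[0,0,0],[0,0,-12],2.4],[[0,0,0],[0,0,-12.5],2.4],[[0,0,0],[0,0,-12.5],2.4]]' 20 >/dev/null; python3 -c "
from h import *
show();go(600.6,60.7,125,7.7)"
```

```text
t 69.42 p [ 509.7 -232.7  127.6] yaw 0.12 tilt [ 1.e-04 -1.e-04 -1.e+00] f [-0.6  0.8 -0.2] m [-0.08  0.06 -0.  ] gap 29.2 j [-0.63  0.57  1.68 -0.    0.89 -0.63]
turn [0.0, 0.0, -0.132] shift cm [29.32, 9.15, 0.26] rows>= 4.9 yaw 7.7
```

```bash
python3 -m inch '[[[0,0,-0.03],[5,1.6,0],2.4],[[0,0,-0.06],[10,3.1,0],2.4],[[0,0,-0.09],[15,4.7,0],2.4],[[0,0,-0.11],[20,6.2,0],2.4],[[0,0,-0.132],[25,7.8,0],2.4],[[0,0,-0.132],[28,8.7,0],2.4],[[0,0,-0.132],[29.3,9.15,0],2.4],[[0,0,-0.132],[29.3,9.15,0],2.4],[[0,0,-0.132],[29.3,9.15,0],2.4],[[0,0,-0.132],[29.3,9.15,0],2.4]]' 20 >/dev/null; python3 -c "
from h import *
show();go(600.6,60.7,92,7.7);snap('side','s14');crop('s14',270,110,430,250,5,'c22')"
```

```text
t 70.67 p [600.6  59.  127.5] yaw 7.57 tilt [-5.e-04 -2.e-04 -1.e+00] f [ 0.5 -0.3 -0.8] m [-0.11  0.07 -0.03] gap 29.2 j [-0.09  0.62  1.57 -0.    0.95 -0.22]
turn [-0.0, 0.0, -0.002] shift cm [0.17, 0.02, 3.55] rows>= 0.6 yaw 7.7
```

View pics/c22.png

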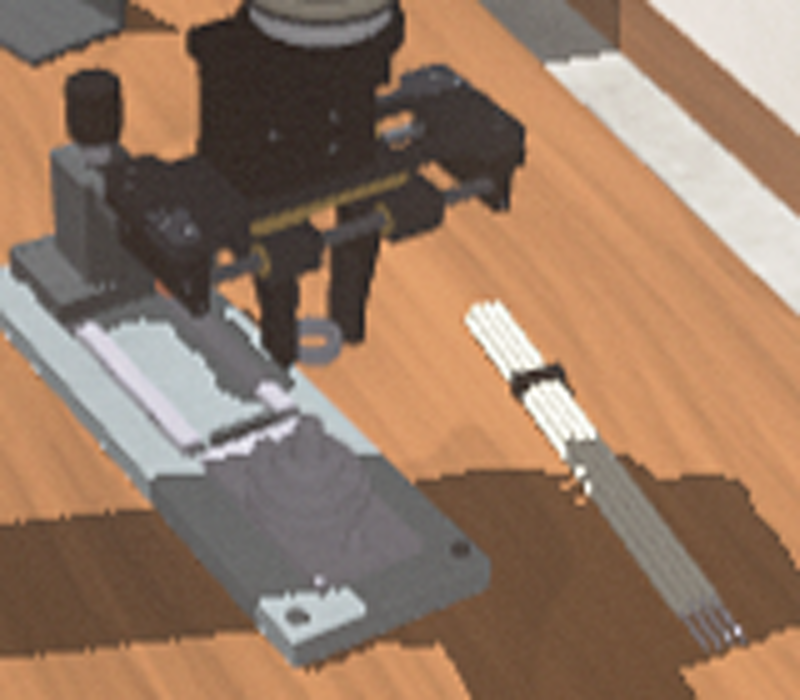

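```bash
python3 -m inch '[[[0,0,0],[0.1,-0.05,1.5],2.4],[[0,0,0],[0.1,-0.05,3],2.4],[[0,0,0],[0.1,-0.05,3.5],2.4],[[0,0,0],[0.1,-0.05,3.5],2.4],[[0,0,0],[0.1,-0.05,3.5],2.4]]' 20 >/dev/null; python3 -c "
from h import *
show();go(600.6,60.7,68,7.7);snap('side','s15');crop('s15',290,130,390,240,7,'c23')"
```

```text
t 71.35 p [600.6  61.3  92.7] yaw 7.69 tilt [ 6.e-04 -1.e-04 -1.e+00] f [ 0.5 -0.4 -0.1] m [-0.08 -0.    0.03] gap 28.8 j [-0.08  0.67  1.59 -0.    0.88 -0.22]
turn [0.001, 0.0, -0.0] shift cm [-0.06, -0.01, 2.47] rows>= 0.4 yaw 7.7
```

View pics/c23.png

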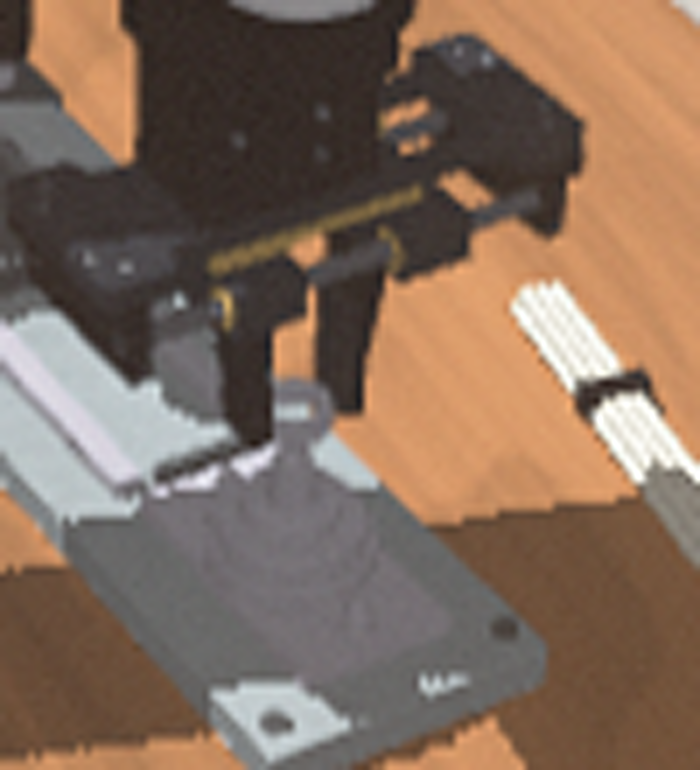

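```bash
python3 -m inch '[[[0,0,0],[-0.04,0,0.6],2.4],[[0,0,0],[-0.04,0,1.2],2.4],[[0,0,0],[-0.04,0,1.8],2.4],[[0,0,0],[-0.04,0,2.4],2.4],[[0,0,0],[-0.04,0,2.4],2.4],[[0,0,0],[-0.04,0,2.4],2.4]]' 20 >/dev/null; python3 -c "
from h import *
show()"; python3 -m inch '[[[0,0,0],[0,0,0.4],2.4],[[0,0,0],[0,0,0.7],2.4],[[0,0,0],[0,0,0.7],2.4],[[0,0,0],[0,0,0.7],2.4]]' 20 >/dev/null; python3 -c "
from h import *
show()"
```

```text
t 72.15 p [600.3  60.9  68.5] yaw 7.68 tilt [ 0.  0. -1.] f [-0.3  0.8 -0.7] m [-0.06  0.02  0.03] gap 28.9 j [-0.08  0.7   1.61  0.    0.83 -0.22]
t 72.65 p [600.3  60.9  61.5] yaw 7.68 tilt [ 0. -0. -1.] f [-0.2  0.  -0.2] m [-0.09  0.09 -0.03] gap 29.4 j [-0.08  0.71  1.61 -0.    0.82 -0.22]
```

```bash
python3 -m inch '[[[0,0,0],[0,0,0],3.5],[[0,0,0],[0,0,0],5],[[0,0,0],[0,0,0],6],[[0,0,0],[0,0,0],6],[[0,0,0],[0,0,-3],6],[[0,0,0],[0,0,-8],6],[[0,0,0],[0,0,-11],6],[[0,0,0],[-8,0,-12],6],[[0,0,0],[-12,4,-12],6],[[0,0,0],[-12,8,-12],6],[[0,0,0],[-12,9,-12],6],[[0,0,0],[-12,9,-12],6]]' >/dev/null; python3 -c "
from h import *
show();snap('side','s16');crop('s16',290,160,370,240,8,'c24');snap('top','t16');crop('t16',170,165,330,265,5,'c25')"
```

```text
t 74.15 p [704.9 -45.5 180.8] yaw 7.71 tilt [-1.9e-03  4.0e-04 -1.0e+00] f [-0.7  0.2 -0.1] m [-0.07  0.05  0.03] gap 60.2 j [-0.22  0.68  1.25 -0.    1.22 -0.36]
```

View pics/c24.png

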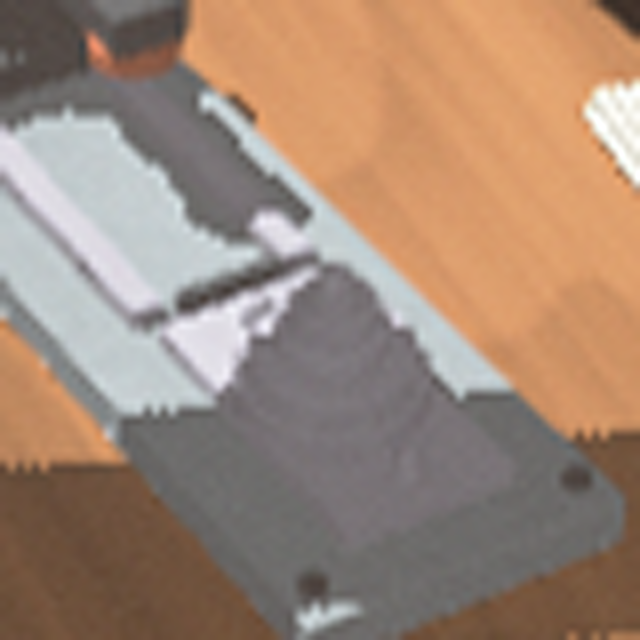

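View pics/c25.png

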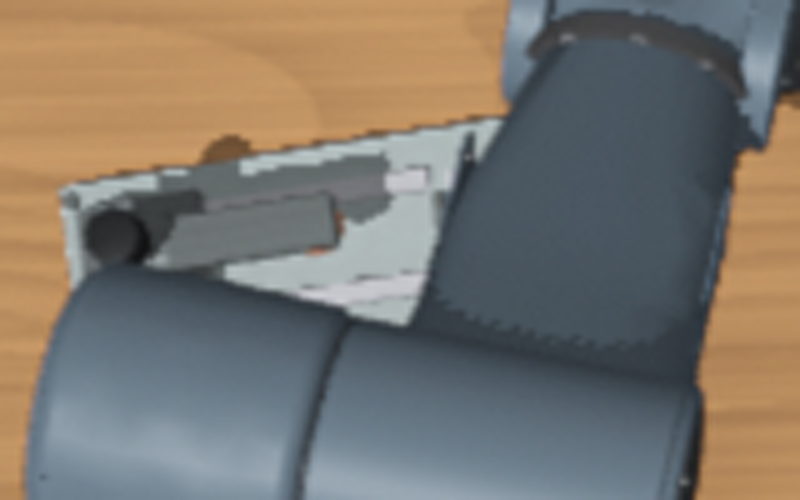

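View pics/t16.png

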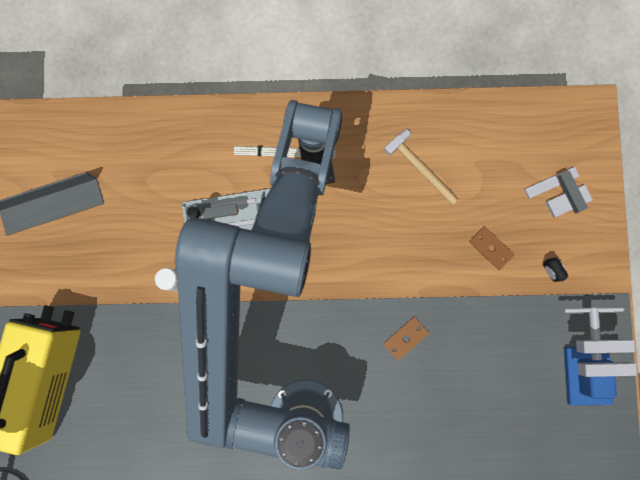

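```bash
python3 -c "
from h import *
show();go(569.8,288.6,190,97.7)"
```

```text
t 74.25 p [703.9 -45.2 181. ] yaw 7.73 tilt [-2.7e-03  4.0e-04 -1.0e+00] f [-1.   0.2 -0.4] m [-0.14  0.05  0.01] gap 59.9 j [-0.22  0.68  1.25 -0.    1.22 -0.36]
turn [-0.001, -0.003, -1.57] shift cm [34.88, -8.8, -0.85] rows>= 8.4 yaw 97.7
```

```bash
python3 -m inch '[[[0,0,-1.57],[4,-1,-1.2],6],[[0,0,-1.57],[8,-2,-1.2],6],[[0,0,-1.57],[12,-3,-1.2],6],[[0,0,-1.57],[16,-4,-1.2],6],[[0,0,-1.57],[20,-5,-1.2],6],[[0,0,-1.57],[24,-6,-1.2],6],[[0,0,-1.57],[28,-7,-1.2],6],[[0,0,-1.57],[32,-8,-1.2],6],[[0,0,-1.57],[34.9,-8.8,-1.2],6],[[0,0,-1.57],[34.9,-8.8,-1.2],6],[[0,0,-1.57],[34.9,-8.8,-1.2],6],[[0,0,-1.57],[34.9,-8.8,-1.2],6]]' >/dev/null; python3 -c "
from h import *
show();go(569.8,288.6,135,97.7);snap('side','s17');crop('s17',290,160,370,240,8,'c26')
im=cv2.imread('pics/s17.png'); cv2.imwrite('pics/c27.png',im[60:300,200:420].repeat(2,0).repeat(2,1))"
```

```text
t 75.75 p [571.9 286.9 193.6] yaw 97.54 tilt [ 1.e-04 -4.e-04 -1.e+00] f [-0.4 -0.4 -0.6] m [0.04 0.04 0.02] gap 60.1 j [ 0.29  0.58  1.42 -0.    1.14 -1.41]
turn [-0.0, 0.0, -0.003] shift cm [0.19, 0.2, 5.86] rows>= 0.9 yaw 97.7
```

View pics/c26.png

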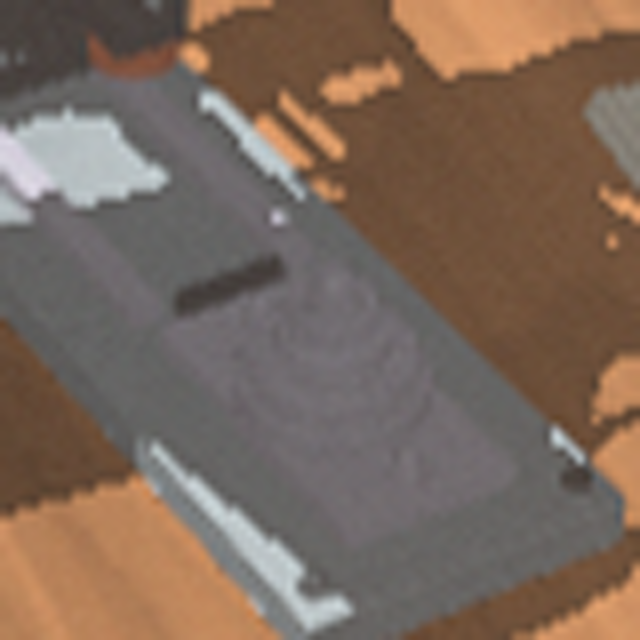

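View pics/c27.png

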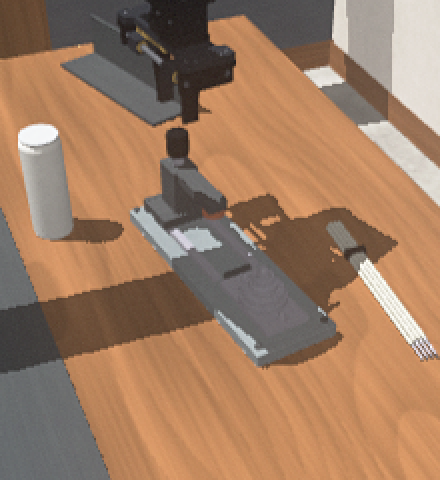

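Run:
```python
from h import *
d=np.load('pics/s17.npz'); im=d['im'][170:240,295:365,::-1]
k=9; g=cv2.resize(im,None,fx=k,fy=k,interpolation=cv2.INTER_CUBIC)
lab=cv2.cvtColor(g,cv2.COLOR_BGR2LAB); lab[:,:,0]=cv2.createCLAHE(6,(4,4)).apply(lab[:,:,0]); g=cv2.cvtColor(lab,cv2.COLOR_LAB2BGR); g0=g.copy()
c0=np.array([600.6,60.7])-np.array([2.9,1.5])
for r,z,col in [(33,38,(0,0,255)),(28.5,48,(0,255,255)),(19.5,58,(0,255,0)),(15,68,(255,0,0)),(5,80,(255,0,255))]:
    pts=[]
    for a in np.linspace(0,2*np.pi,60): 
        u=w2px('side',[c0[0]+r*np.cos(a),c0[1]+r*np.sin(a),z])[0]; pts.append(((u-[295,170]+.5)*k-.5).round().astype(int))
    cv2.polylines(g,[np.array(pts)],True,col,1)
cv2.imwrite('pics/c28.png',g[:560]); cv2.imwrite('pics/c29.png',g0[:560])
```

```text
(no output)
```

View pics/c28.png

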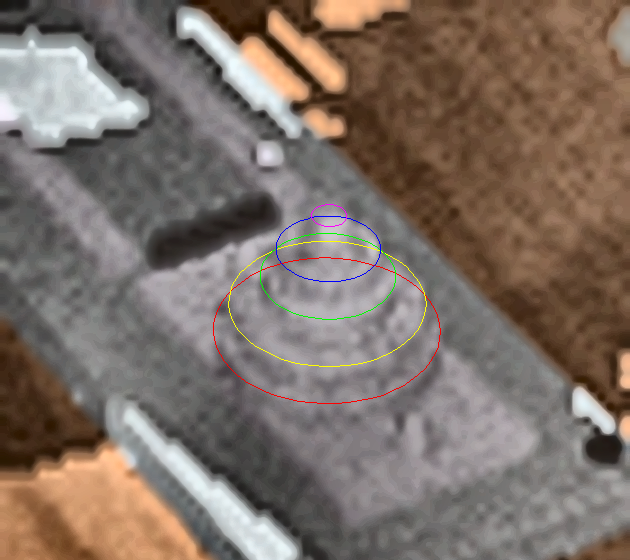

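View pics/c29.png

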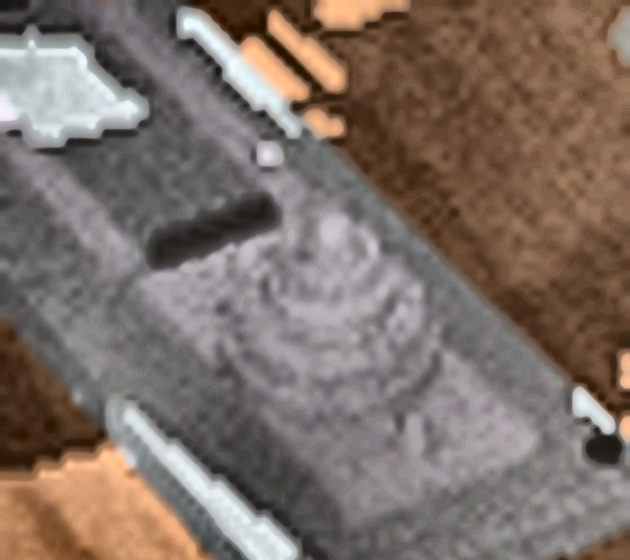

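```bash
python3 -m inch '[[[0,0,0],[0.1,0.1,2],6],[[0,0,0],[0.1,0.1,4],6],[[0,0,0],[0.1,0.1,5.8],6],[[0,0,0],[0.1,0.1,5.8],6],[[0,0,0],[0.1,0.1,5.8],2.8],[[0,0,0],[0.1,0.1,5.8],2.8],[[0,0,0],[0.1,0.1,5.8],2.8],[[0,0,0],[0.1,0.1,5.8],2.8],[[0,0,0],[0.1,0.1,5.8],2.8]]' 20 >/dev/null; python3 -c "
from h import *
show()"; python3 -m inch '[[[0,0,0],[0,-1,0],2.8],[[0,0,0],[0,-3,0],2.8],[[0,0,0],[0,-5,0],2.8],[[0,0,0],[0,-7,0],2.8],[[0,0,0],[0,-9,0],2.8],[[0,0,0],[0,-11,0],2.8],[[0,0,0],[0,-12,0],2.8],[[0,0,0],[0,-12.5,0],2.8],[[0,0,0],[0,-12.5,0],2.8]]' >/dev/null; python3 -c "
from h import *
show()"
```

```text
t 76.92 p [570.8 288.8 136.1] yaw 97.65 tilt [ 8.e-04 -3.e-04 -1.e+00] f [-1.  -1.5  2.4] m [-0.18  0.03  0.04] gap 31.7 j [ 0.29  0.65  1.47 -0.    1.02 -1.41]
t 78.05 p [587.6 164.6 136.1] yaw 97.64 tilt [ 1.e-03 -8.e-04 -1.e+00] f [ 0.1 -0.1  5.7] m [0.14 0.09 0.01] gap 31.6 j [ 0.09  0.61  1.55 -0.    0.98 -1.61]
```

```bash
for i in 1 2 3; do python3 -m inch '[[[0,0,0],[0,-0.15,0],2.8],[[0,0,0],[0,-0.25,0],2.8],[[0,0,0],[0,-0.25,0],2.8]]' |egrep 'posit|force|gap'; done
```

```text
position: [587.7, 163.4, 136.0]
ft_force: [-1.1, 3.3, 5.4]
finger_gap: 0.361
position: [588.0, 161.0, 136.0]
ft_force: [-0.2, 2.7, 6.4]
finger_gap: 0.358
position: [588.2, 159.9, 136.0]
ft_force: [-0.5, 8.1, 5.2]
finger_gap: 0.361
```

```bash
python3 -m inch '[[[0,0,0],[0,-0.15,0],2.8],[[0,0,0],[0,-0.15,0],2.8],[[0,0,0],[0,-0.15,0],2.8]]' |egrep 'posit|force|gap'; python3 -m inch '[[[0,0,0],[0,0.2,0],2.8],[[0,0,0],[0,0.2,0],4],[[0,0,0],[0,0.2,0],5],[[0,0,0],[0,0.2,0],6],[[0,0,0],[0,0.2,0],6],[[0,0,0],[0,0.2,-3],6],[[0,0,0],[0,0.2,-7],6],[[0,0,0],[0,0.2,-11],6],[[0,0,0],[8,0.2,-13],6],[[0,0,0],[16,0.2,-13],6],[[0,0,0],[18,0.2,-13],6],[[0,0,0],[18,0.2,-13],6]]' >/dev/null; python3 -c "
from h import *
show();snap('top','t18');crop('t18',170,165,330,265,5,'c30');snap('side','s18');crop('s18',270,130,380,240,7,'c31')"
```

```text
position: [588.2, 159.8, 136.0]
ft_force: [-0.7, 11.5, 4.7]
finger_gap: 0.363
t 81.05 p [403.6 133.9 265. ] yaw 97.64 tilt [-5.7e-03 -5.0e-04 -1.0e+00] f [ 0.5 -0.4  0. ] m [ 0.09 -0.09  0.02] gap 59.9 j [ 0.06  0.2   1.85 -0.    1.1  -1.65]
```

View pics/c30.png

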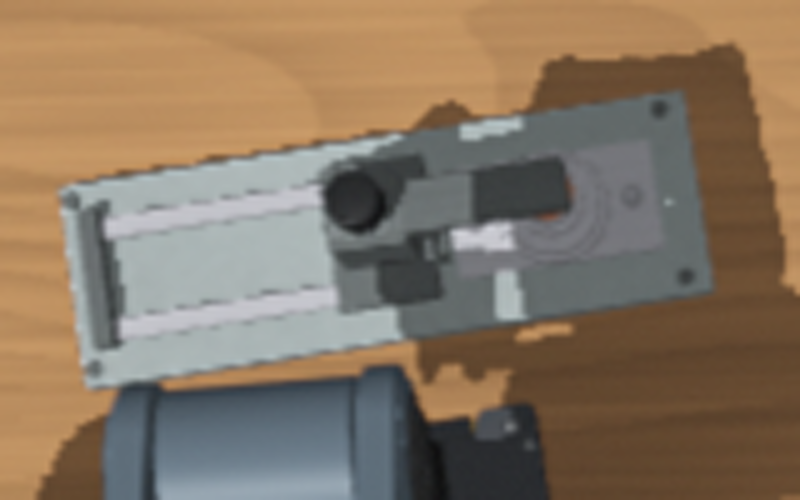

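View pics/c31.png

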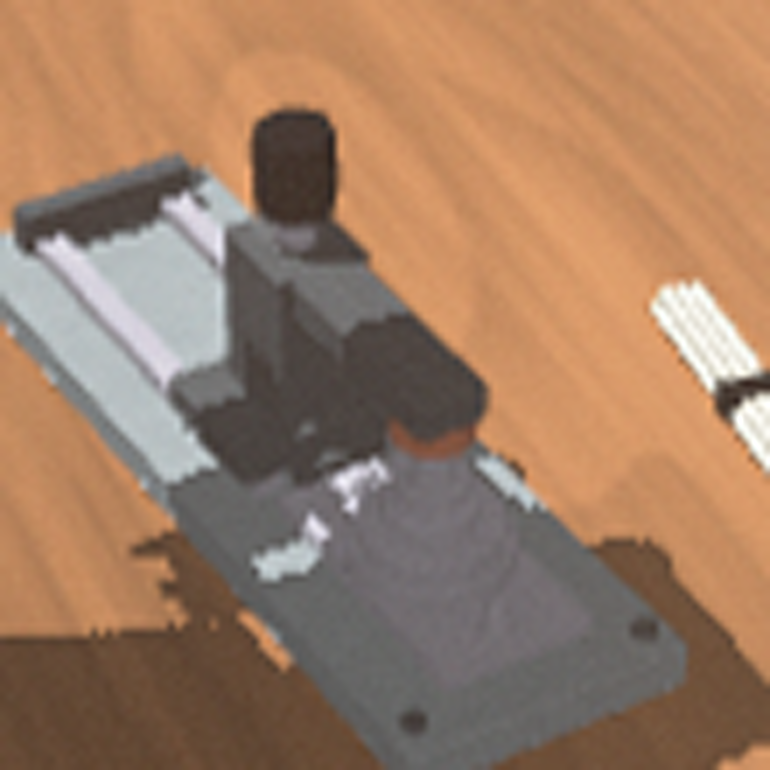

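```bash
python3 -m inch '[[[0,0,0],[0,0,-2],6],[[0,0,0],[0,0,-2],6],[[0,0,0],[0,0,-2],6],[[0,0,0],[0,0,-2],6]]' >/dev/null; python3 -c "
from h import *
show(); print(arm.job_done())"
```

```text
t 81.65 p [409.7 134.2 284.8] yaw 97.63 tilt [-1.4e-03 -1.0e-04 -1.0e+00] f [-0.3  0.2  0.1] m [-0.01 -0.02  0.02] gap 59.9 j [ 0.06  0.18  1.81 -0.    1.16 -1.65]
the job is handed in; nothing more can be done
None
```

The job is done and handed in at about 82 s of the 210 s allowed; the interface gives no verdict.

**What I did:**
- I slid the clamp head back to its rear stop.
- I then lowered the plate over the post and both pins.
- Four collars were on the bench (66, 57, 39 and 30 mm; the 48 mm one was absent), and I threaded them on in that order. The 39 mm one had been knocked about 30 mm aside, so I measured it again before picking it up.
- Last, I pulled the head forward to its front stop, let go and moved the arm clear.

**Last checks:**
- **Clamp head:** I felt both stops as a rise in force (about 15 N at the rear, 11 N at the front). Head travel measured about 129 mm by the arm and by the top camera, against 130 mm nominal.
- **Plate and collars:** None met noticeable side force going down, and each was let go within about 1 mm of its seat. The side picture taken before the head came forward matched the expected rings for a fully seated stack to about half a pixel. In the last pictures the pad stands over the stack. The stack was in shadow, so this check is only good to about 1–2 mm.
- **Hammer, can and electrodes:** They looked unmoved in the pictures, but I did not measure them.

**One disagreement:** the top camera read about 4 mm low in y at the post (about 7 mm at the knob) against the arm. I gripped the post to find its true position and corrected both cameras to that.

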